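Set up an insect imaging station: load, shut in, select, focus, lock

TASK

Lay every specimen box on the counter flat, lid up, in the steel tray, then push the tray by its black post fully home under the clear hood. Then turn the blank selector anticlockwise to its end stop and from there exactly three clicks clockwise; after that turn the focus knob clockwise until its white pointer line points at the brass mark, and last turn the lock ring under the knob clockwise tight against its stop, keeping the focus setting. Leave the dish, tin, brass beetle and magnifier where they are.

Things in the scene. Friction and masses are not known exactly. Their poses are not given: they have to be found in the camera images.
- box1: Clear plastic specimen box, 60 (its x) x 36 (its y) x 26 (z) mm, 70 g, cork floor and a black beetle inside. Origin: centre of the underside; z up through the lid. Two to four of the four identical boxes are present, lying flat on the counter between the robot and the tray, any one at any of the places.
- box2: Clear plastic specimen box, 60 (its x) x 36 (its y) x 26 (z) mm, 70 g, cork floor and a black beetle inside. Origin: centre of the underside; z up through the lid. Two to four of the four identical boxes are present, lying flat on the counter between the robot and the tray, any one at any of the places.
- box3: Clear plastic specimen box, 60 (its x) x 36 (its y) x 26 (z) mm, 70 g, cork floor and a black beetle inside. Origin: centre of the underside; z up through the lid. Two to four of the four identical boxes are present, lying flat on the counter between the robot and the tray, any one at any of the places.
- box4: Clear plastic specimen box, 60 (its x) x 36 (its y) x 26 (z) mm, 70 g, cork floor and a black beetle inside. Origin: centre of the underside; z up through the lid. Two to four of the four identical boxes are present, lying flat on the counter between the robot and the tray, any one at any of the places.
- tray (a joint): Slide of the steel tray on the scanner base: 0 as found (out, ready to load), 0.17 m fully home under the hood. Moves along the tray point's +y; friction about 2 N, it stays where it is left.
- hood_roof (a point): Centre of the top of the clear hood's roof, 66 mm above the counter. The hood is a low clear box 174 mm across and 180 mm along the slide, open towards the tray; its roof is 20 mm above the lid of a box lying in the tray. A black scan head, 55 mm wide and 30 mm high, lies across the roof at the end away from the tray.
- tray_floor (a point): Centre of the tray's inner floor, 16 mm above the counter; moves with the tray. Inside 144 (x) x 140 (y) mm, walls 4 mm thick and 16 mm high above the floor. x lies across the slide, y along it, towards the hood (the station is turned slightly from start to start). Room for four boxes, two by two, long sides along y.
- tray_post (a point): Point on the axis of the tray's upright black handle post, 55 mm above the counter: 20 mm diameter, top 22 mm above this point, free for 40 mm below it. It stands 134 mm from the tray centre on the side away from the hood and stays outside the hood.
- selector (a joint): Blank selector, turned about the vertical: 0 at its anticlockwise end stop, grows clockwise seen from above. Sprung clicks every 0.449 rad (2 pi / 14): six positions 0 to 5, the last at the other stop (2.244). Starts anywhere from click 2 to 5. A click takes about 0.08 N m; let go between clicks it drops into the nearest.
- selector_grip (a point): On the selector's axis, 83 mm above the counter, in the middle of its unmarked black grip bar: 46 mm long (this frame's x), 14 mm wide (y), top 12 mm above this point, bottom 15 mm below it on a disc of 48 mm diameter. It sits at the end of the grey control unit (280 x 130 x 55 mm) nearer the robot; the unit is on the robot's right.
- focus (a joint): Focus knob, turned about the vertical: 0 to 3.0 rad, growing clockwise seen from above; friction about 0.05 N m. The brass mark always lies clockwise of where the pointer starts.
- focus_grip (a point): On the focus knob's axis, 110 mm above the counter, in its black grip bar: 40 mm long (this frame's x; +x is the pointer end, a white line runs from the axis to it), 14 mm wide (y), top 12 mm above this point, bottom 16 mm below it on a disc of 40 mm diameter. It is at the end of the control unit away from the robot, over the lock ring and a round scale plate.
- pointer (a point): Point 50 mm out from the focus knob's axis in the direction of its white pointer line, at the height of the scale plate; turns with the knob (nothing solid is there).
- mark_tip (a point): Brass index mark (18 x 8 mm) let in flush in the scale plate, this point 50 mm from the focus knob's axis. It does not move in a run; its direction differs from start to start. The knob is set when the pointer is at this point.
- ring (a joint): Lock ring on the focus knob's axis, under the knob: 0 loose, grows clockwise seen from above, 1.3 rad tight against its stop. Starts loose, between 0 and 0.25. Friction about 0.1 N m; the knob turns freely whatever the ring does.
- ring_grip (a point): Centre of the steel lock ring, on the axis, 74 mm above the counter: a rounded oblong block 62 (this frame's x) x 50 (y) x 20 mm high with two ribbed flats, 50 mm apart across y, to grip. The knob above it is at most 40 mm across, from 14 to 48 mm above this point; the scale plate is 16 mm below this point.
- dish: White porcelain evaporating dish, 90 mm across, 35 mm high; bystander. Origin: centre of the underside.
- tin: Green enamel tin, 113 x 78 x 49 mm; bystander. Origin: centre of the underside.
- beetle: Brass beetle desk weight, about 110 x 90 x 33 mm; bystander. Origin: centre of the underside.
- magnifier: Chrome magnifying glass on a round weighted foot 84 mm across, 265 mm tall; bystander. Origin: centre of the underside.
Things that resemble listed ones, but are neither listed nor needed, are in the scene too. Leave any green look-alike of the box1 alone.

How it is judged (in metres and radians):
On the way, in this order (a step that is already met when the one before it is completed fails the run):
1. every box present lies flat in the tray and the tray is fully home under the hood (x of box1 in the frame of tray_floor between -0.06 and 0.06 m and y of box1 in the frame of tray_floor between -0.06 and 0.06 m and z of box1 in the frame of tray_floor between -0.006 and 0.006 m and angle between each of box1, box2, box3, box4's own z axis and vertical below 0.15 rad and x of box2 in the frame of tray_floor between -0.06 and 0.06 m and y of box2 in the frame of tray_floor between -0.06 and 0.06 m and z of box2 in the frame of tray_floor between -0.006 and 0.006 m and x of box3 in the frame of tray_floor between -0.06 and 0.06 m and y of box3 in the frame of tray_floor between -0.06 and 0.06 m and z of box3 in the frame of tray_floor between -0.006 and 0.006 m and x of box4 in the frame of tray_floor between -0.06 and 0.06 m and y of box4 in the frame of tray_floor between -0.06 and 0.06 m and z of box4 in the frame of tray_floor between -0.006 and 0.006 m and value of joint tray above 0.163 m), for 0.2 s.
2. the selector is at its anticlockwise end stop (value of joint selector below 0.1 rad), for 0.2 s.
3. the selector stands at the third click (value of joint selector between 1.2264 and 1.4664 rad), for 0.2 s.
4. the focus pointer is at the brass mark, the lock ring still loose (horizontal distance between pointer and mark_tip below 0.006 m and value of joint ring below 0.5 rad), for 0.2 s.
5. the lock ring is tight and the pointer still at the mark (value of joint ring above 1.22 rad and horizontal distance between pointer and mark_tip below 0.006 m), for 0.2 s.
At the end, for the whole second after the job is handed in: Each box present lies flat (0.15 rad), lid up, inside the tray, at rest; tray within 7 mm of fully home; selector within 0.12 rad of the third click (1.346); pointer within 6 mm of the mark point (about 0.12 rad); lock ring beyond 1.22 rad (all of step 1 and all of step 3 and all of step 5 and linear speed of each of box1, box2, box3, box4 below 0.02 m/s); the robot touches nothing.
It fails at once if the dish is shifted more than 30 mm (distance of dish from where it was at the start of the episode above 0.03 m).
It fails at once if the tin is shifted more than 30 mm (distance of tin from where it was at the start of the episode above 0.03 m).
It fails at once if the beetle is shifted more than 30 mm (distance of beetle from where it was at the start of the episode above 0.03 m).
It fails at once if the magnifier is shifted more than 30 mm (distance of magnifier from where it was at the start of the episode above 0.03 m).
Of box1, box2, box3, box4 only 2 to 4 are there at a start; the rules pass over those that are not, and their reading is None.
At some moment in a run one of box1, box2, box3, box4 may be knocked a few centimetres aside while the robot is not near it.
Once in a run the grip may slacken for a moment while it holds something.
It also fails if it takes over 210 s, if anything falls off the work surface, if the arm or the gripper's body presses on something with over 40 N, if the wrist force passes 120 N, or if a joint passes its speed limit or range.

ROBOT

A 6-joint arm with a two-finger parallel gripper is mounted at the origin on the work surface. World frame = base frame: x ahead of the robot, y to its left, z up, the work surface at z = 0. Lengths are in mm, angles in rad, forces in N, time in s.
With the tool pointing down it reaches from about 375 to 975 mm from the base axis. Payload 3.8 kg.
Tool frame: the origin (TCP) lies on the centre line of the jaws, within the pads' length; the fingertips stand 25 mm ahead of it and the grasp point (between the pads) lies 6 mm ahead of it; x points along the fingers, z is the direction in which the jaws open and shut, and the axes are right-handed (so a half turn about x gives the same grasp; the last joint's range is limited). The gripper opens to 85 mm and grips with 20 to 120 N. Pads are 22 mm wide; open, the fingers measure 114 mm over their backs; the gripper's body (76 mm by 85 mm) begins 54 mm behind the grasp point. The pads swing forward as they close: fully open they stand 13 mm farther back than shut.
Start: joints at [1.277, 0.264, 1.604, -0, 1.274, -0.037], TCP at [171.439, 652.861, 256.28] pointing down, gripper open.
Joint ranges: [-2.63, 2.63], [-0.94, 2.18], [0.31, 2.57], [-1.31, 4.45], [0, 2.66], [-2.55, 2.55]. Speed limits (rad/s): [2.57, 2.57, 3.14, 3.14, 3.14, 3.14].

INTERFACE

Orientations are given as a 3x3 rotation matrix whose columns are the frame's x, y, z axes.
In Python, from bench import ctrl gives the robot as it stands.
- The arm moves only by the shell command python3 -m crank 'ROWS' [FORCE]. ROWS is JSON, a list of rows, each an object of numbers: "fingers": the finger opening in m, from 0 to 0.0854; "x", "y", "z": the shift along the world's x, y, z in m; "turn": the turn about the world's z in degrees. In form: [{"fingers": .., "x": .., "y": .., "z": .., "turn": ..}, ...]. A call has 1 to 12 rows; each row is the pose to reach, as a shift and turn from the pose commanded when the call began; what a row does not reach only later rows make up. A row lasts 1/10 s, in which the tool goes at most 50 mm and 8.59 degrees, less where a joint would pass 70% of its speed; a pose out of reach is approached as far as the arm can. A call with a gripper value outside its range is refused whole. The fingers move at their own pace and stop on an object; FORCE is the grip in N (left out, the last holds). Time passes only in rows, so rows that repeat a pose let the fingers close. It gives the time, the measured TCP pose, the force and the opening at its end, in the units of the state.
- ctrl.get_state(): the state, without advancing time (a new reading comes with each control period).
- ctrl.get_image(name): name is "scene" or "top" or "wrist"; returns a dict with "color" (480x640x3 uint8, red, green, blue), "range_z" (480x640 float32, mm along the optical axis (not along the pixel's ray), 0 where there is no reading), "camera_matrix" (3x3 intrinsics, pixels), "view" (4x4, takes a point from world to camera coordinates). Camera axes: x right, y down, z forward; pixel columns grow to the right and rows downward; lengths in mm; the calibration is good to about 2 mm. The wrist camera is an equidistant fisheye: a pixel r from the principal point sees the ray r / f radians off the axis. A picture is of the moment at which its call begins.
- ctrl.job_done(): hands the job in, once; it reports no verdict.
Trained networks look in the newest picture that a camera, given by its name, has taken for a name from the list of things; names that differ only in an ending like _2 or _b are one class to them, and where a whole thing is asked for, a point or a joint stands for the part that bears it (a point fixed in the world has none). Each returns a list of dicts, best first, with "score" (0 to 1); they miss things now and then, are a little off and sometimes report something else, mostly with a low value. They report only what shows in the picture. A call takes as long as a camera call. They do not tell look-alikes from the thing itself.
- ctrl.find_in(camera, name): "rect" ([left, top, right, bottom] in pixels, round what is visible of it).
- ctrl.cut_out(camera, name): "mask" (480x640 bool, what is visible of it) and "rect" ([left, top, right, bottom] in pixels, round what is visible of it).
- ctrl.mark_of(camera, name): "position" ([row, column] in pixels: a listed point, or the origin of a listed thing).
The state is a dict: "t": time; "joint_positions": joint angles; "qd": joint speeds; "joint_torque": joint torques, N m; "tool_pos": TCP position; "tool_rot": TCP orientation; "contact_force": force on the tool from outside, world axes, zero at the start; "torque": the same for the moment, N m; "finger_gap": finger opening in mm.
Only numpy, scipy, OpenCV 4.12 (cv2) and the standard library are available. Lean on these libraries where they do the work, as an engineer would, in place of code of your own. Each camera call takes 0.05 s, during which the arm holds its last target. There are 200 camera calls.

## Working session

There is one attempt and no reset: what is moved stays moved. The work goes in short steps, Python scripts to look and compute and a shell command to move; the robot and the scene stay as the last step left them, time stands still between calls to the robot, and variables do not carry over. Pictures are saved under pics/ and viewed, about 12 in all and at most 16, crops included, and the job is handed in when it is done.

```bash
mkdir -p pics
cat > h.py <<'E'
import numpy as np, cv2
from bench import ctrl
def save(im,name): cv2.imwrite('pics/'+name,im['color'][:,:,::-1])
def world(im,u,v,z=None,d=None):
    K=np.array(im['camera_matrix']);V=np.array(im['view']);R=V[:3,:3];t=V[:3,3]
    r=np.array([(u-K[0,2])/K[0,0],(v-K[1,2])/K[1,1],1.])
    c=-R.T@t; w=R.T@r
    if d is None: d=(z-c[2])/w[2]
    return c+w*d
def pix(im,p):
    K=np.array(im['camera_matrix']);V=np.array(im['view']);q=V[:3,:3]@np.array(p)+V[:3,3];q=K@q
    return q[:2]/q[2]
E
python3 - <<'E'
from h import *
for c in ['top','scene']:
    im=ctrl.get_image(c); save(im,c+'0.png'); np.save(c+'0.npy',im,allow_pickle=True)
    V=im['view'];print(c,(-V[:3,:3].T@V[:3,3]).round(), V[2,:3].round(2))
    for n,z in [('box1',0),('tray_floor',16),('tray_post',55),('hood_roof',66),('selector_grip',83),('focus_grip',110),('pointer',58),('mark_tip',58),('ring_grip',74),('dish',0),('tin',0),('beetle',0),('magnifier',0)]:
        for m in ctrl.mark_of(c,n)[:7]:
            r,cc=m['position']; print(n,round(m['score'],2),round(cc),round(r),world(im,cc,r,z).round(0))
print(ctrl.get_state())
E
```

```text
top [ 372.   71. 1285.] [ 0.15 -0.   -0.99]
box1 0.72 289 350 [330. 163.   0.]
box1 0.71 299 306 [424. 143.   0.]
box1 0.66 246 322 [386. 257.   0.]
box1 0.63 359 313 [411.  14.   0.]
tray_floor 0.71 378 225 [601. -23.  16.]
tray_floor 0.35 141 227 [586. 490.  16.]
tray_post 0.8 446 224 [ 600. -164.   55.]
tray_post 0.66 140 231 [570. 478.  55.]
tray_post 0.32 541 230 [ 593. -364.   55.]
hood_roof 0.97 300 210 [620. 143.  66.]
selector_grip 0.93 538 300 [ 444. -344.   83.]
selector_grip 0.62 542 231 [ 585. -355.   83.]
focus_grip 0.77 541 227 [ 588. -344.  110.]
mark_tip 0.41 551 250 [ 550. -382.   58.]
ring_grip 0.66 534 231 [ 586. -343.   74.]
dish 0.9 156 319 [388. 450.   0.]
tin 0.68 543 229 [ 604. -387.    0.]
tin 0.66 190 191 [672. 394.   0.]
magnifier 0.86 141 229 [582. 496.   0.]
scene [1237.  490. 1027.] [-0.56 -0.34 -0.76]
box1 0.84 403 257 [391. 255.   0.]
box1 0.75 383 235 [344. 167.   0.]
box1 0.59 356 251 [444. 130.   0.]
tray_floor 0.94 280 265 [615. -23.  16.]
tray_floor 0.39 328 235 [448.  32.  16.]
hood_roof 0.73 332 280 [615. 148.  66.]
selector_grip 0.69 229 172 [
[... 428 characters left out ...]
31146e-06,
        1.27371838e+00, -3.69326305e-02]), 'qd': array([-0.00064146, -0.00072391,  0.00015316, -0.00164451, -0.0010133 ,
       -0.00103343]), 'joint_torque': array([ 1.87577361e-04, -5.15053833e+01, -3.67712080e+01, -1.20725081e-04,
        8.82861332e-04, -6.75509781e-06]), 'tool_pos': array([171.44781818, 652.85648729, 256.27063636]), 'tool_rot': array([[-5.00477311e-06, -9.67214512e-01,  2.53960798e-01],
       [-3.76536398e-05,  2.53960798e-01,  9.67214512e-01],
       [-9.99999999e-01, -4.72185926e-06, -3.76901631e-05]]), 'contact_force': array([-0.24338964,  0.93495605,  0.40965457]), 'torque': array([-0.0165025 ,  0.02453423, -0.03106223]), 'finger_gap': 85.26487116991659}
```

Run:
```python
import cv2
a=cv2.imread('pics/top0.png'); cv2.imwrite('pics/top0c.png',cv2.resize(a[160:400,220:480],(780,720))[:600])
```

```text
(no output)
```

View pics/top0.png

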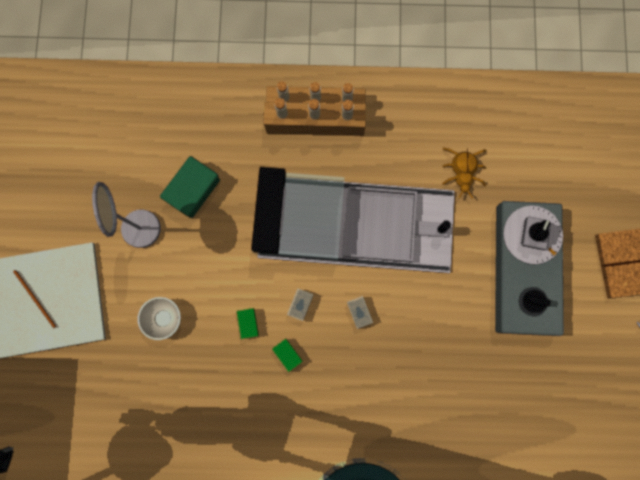

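View pics/top0c.png

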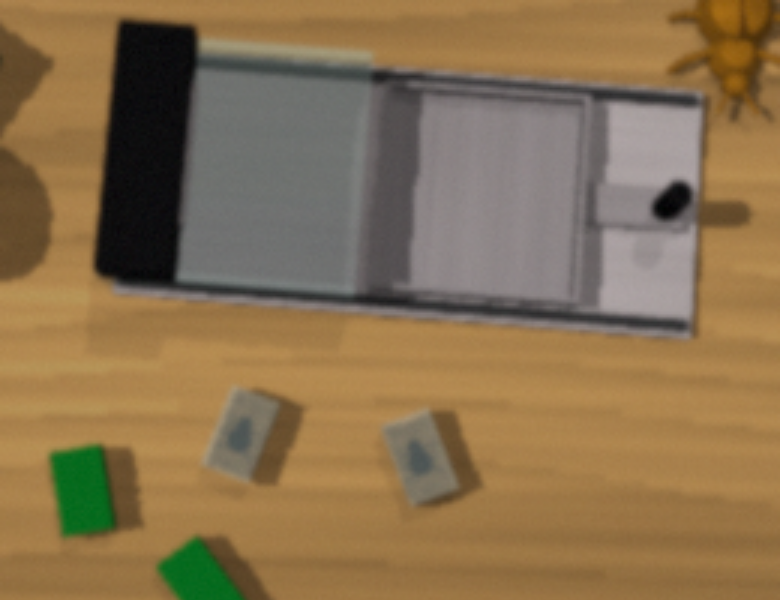

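The arm, and its shadow at the bottom, hide nothing near the boxes. Candidates for "box":
- clear/grey with beetle at (301,305) and (360,313)
- green look-alikes at (248,324) and (288,355), to be left alone

The close crop shows the beetles inside the two clear ones. Tray post at (444,227), hood at (300,215), selector at (536,301), and focus knob at (540,231) with the brass mark at about (551,250).

Run:
```python
from h import *
im=np.load('top0.npy',allow_pickle=True).item()
sc=np.load('scene0.npy',allow_pickle=True).item()
# rectified views: 1 px = 0.5mm ; image right = -y, up = +x
def rect(im,x0,x1,y0,y1,z,s=2):
    W=int((y1-y0)*s);H=int((x1-x0)*s)
    src=np.float32([pix(im,p) for p in [(x1,y1,z),(x1,y0,z),(x0,y0,z),(x0,y1,z)]])
    M=cv2.getPerspectiveTransform(src,np.float32([[0,0],[W,0],[W,H],[0,H]]))
    return cv2.warpPerspective(im['color'],M,(W,H),flags=cv2.INTER_CUBIC)
a=rect(im,340,700,-170,230,26,1.5); b=rect(sc,340,700,-170,230,26,1.5)
c=rect(im,400,650,-430,-280,60,2.4);d=rect(sc,400,650,-430,-280,60,2.4)
cv2.imwrite('pics/r1.png',cv2.resize(np.hstack([c,d])[:,:,::-1],None,fx=1,fy=1))
for m in ctrl.cut_out('top','box1'):
    mk=m['mask'].astype(np.uint8); col=im['color'][m['mask']].mean(0)
    p=np.argwhere(mk)
    w=np.array([world(im,v_,u_,24)[:2] for u_,v_ in p[:,:]]).astype(np.float32)
    zz=im['range_z'][m['mask']]
    print('box',m['score'],m['rect'],col.round(),cv2.minAreaRect(w), np.median([world(im,v_,u_,d=float(im['range_z'][u_,v_]))[2] for u_,v_ in p]))
for z,n in [(32,'tray_floor'),(66,'hood_roof'),(55,'selector_grip'),(77,'tray_post')]:
    for m in ctrl.cut_out('top',n)[:2]:
        p=np.argwhere(m['mask']); w=np.array([world(im,v_,u_,z)[:2] for u_,v_ in p]).astype(np.float32)
        print(n,round(m['score'],2),np.round(m['rect']),cv2.minAreaRect(w))
```

```text
box 0.95 [344.3, 298.5, 372.5, 329.0] [120. 113.  96.] ((412.80731201171875, 14.26894760131836), (59.91373062133789, 37.62621307373047), 23.065818786621094) 25.00590124680457
box 0.94 [282.9, 290.2, 312.1, 323.3] [121. 113.  95.] ((425.26556396484375, 139.63864135742188), (38.99021530151367, 60.05202865600586), 69.81021881103516) 25.065572955340713
box 0.71 [273.9, 337.7, 298.4, 372.1] [ 11. 104.  30.] ((321.6257019042969, 162.91529846191406), (56.883506774902344, 35.21026611328125), 38.4068603515625) 25.475141893911882
box 0.57 [236.7, 308.0, 259.6, 342.3] [ 21. 103.  31.] ((383.5921325683594, 250.5535125732422), (61.1395263671875, 40.894283294677734), 12.674093246459961) 24.940049903130102
tray_floor 0.79 [344. 189. 450. 265.] ((599.8958129882812, -63.397071838378906), (222.2715301513672, 154.8280792236328), 87.03570556640625)
hood_roof 0.89 [253. 168. 456. 272.] ((603.1233520507812, 31.808761596679688), (417.5869445800781, 195.8262481689453), 86.52509307861328)
selector_grip 0.67 [524. 290. 550. 312.] ((442.5007629394531, -345.52423095703125), (50.51841735839844, 48.249542236328125), 40.88373565673828)
tray_post 0.93 [340. 185. 452. 263.] ((591.2322387695312, -58.99076843261719), (216.85887145996094, 151.44749450683594), 86.00555419921875)
```

View pics/r1.png

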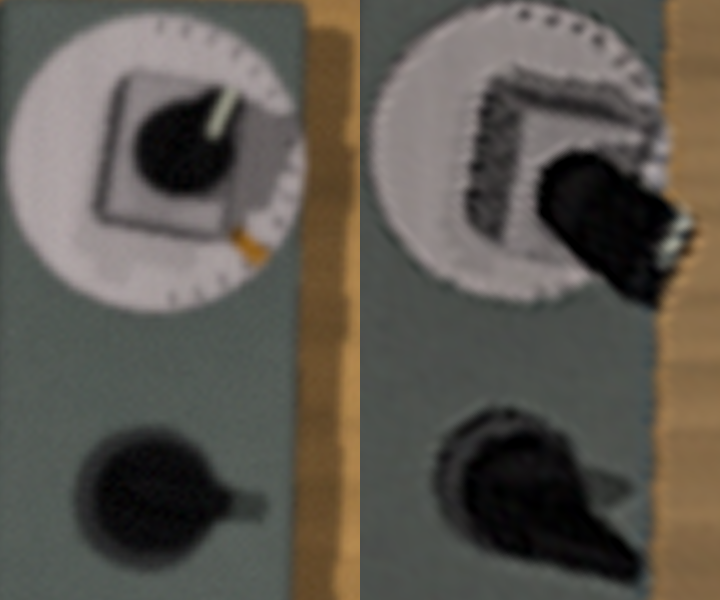

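```bash
python3 -m crank '[{"fingers":0.07,"x":0.254,"y":-0.513,"z":-0.1,"turn":-5.5},{"fingers":0.07,"x":0.254,"y":-0.513,"z":-0.1,"turn":-5.5},{"fingers":0.07,"x":0.254,"y":-0.513,"z":-0.1,"turn":-5.5},{"fingers":0.07,"x":0.254,"y":-0.513,"z":-0.1,"turn":-5.5},{"fingers":0.07,"x":0.254,"y":-0.513,"z":-0.1,"turn":-5.5},{"fingers":0.07,"x":0.254,"y":-0.513,"z":-0.1,"turn":-5.5},{"fingers":0.07,"x":0.254,"y":-0.513,"z":-0.1,"turn":-5.5},{"fingers":0.07,"x":0.254,"y":-0.513,"z":-0.1,"turn":-5.5},{"fingers":0.07,"x":0.254,"y":-0.513,"z":-0.1,"turn":-5.5},{"fingers":0.07,"x":0.254,"y":-0.513,"z":-0.1,"turn":-5.5},{"fingers":0.07,"x":0.254,"y":-0.513,"z":-0.1,"turn":-5.5},{"fingers":0.07,"x":0.254,"y":-0.513,"z":-0.1,"turn":-5.5}]' 40
cat >> h.py <<'E'
def wray(im,u,v,z):
    K=np.array(im['camera_matrix']);V=np.array(im['view']);R=V[:3,:3];c=-R.T@V[:3,3]
    q=np.array([(u-K[0,2])/K[0,0],(v-K[1,2])/K[1,1]]);th=np.hypot(*q)
    r=np.array([*(q/max(th,1e-9)*np.sin(th)),np.cos(th)]); w=R.T@r
    return c+w*(z-c[2])/w[2]
def wboxes(z=25):
    im=ctrl.get_image('wrist')
    for m in ctrl.cut_out('wrist','box1'):
        p=np.argwhere(m['mask']); w=np.array([wray(im,b,a,z)[:2] for a,b in p]).astype(np.float32)
        (cx,cy),(w1,h1),an=cv2.minAreaRect(w)
        if w1<h1: an+=90
        print(round(m['score'],2),im['color'][m['mask']].mean(0).round(),'c',round(cx),round(cy),'size',round(w1),round(h1),'long axis',round((an+90)%180-90))
    return im
E
python3 - <<'E'
from h import *
im=wboxes(); save(im,'w1.png')
t=np.load('top0.npy',allow_pickle=True).item()
print('tray right wall',world(t,416.7,226,32),'post top',world(t,448,224,77))
E
```

```text
t: 2.85
tool_pos: [426.2, 137.1, 156.1]
tool_rot: [[0.001, -0.938, 0.347], [-0.001, 0.347, 0.938], [-1.0, -0.001, -0.0]]
contact_force: [0.4, -0.0, 0.2]
finger_gap: 69.9
0.9 [ 44. 100.  47.] c 323 166 size 60 36 long axis 38
0.84 [108. 101.  87.] c 413 21 size 62 51 long axis 23
0.69 [47. 95. 46.] c 386 249 size 63 42 long axis 12
0.68 [119. 110.  98.] c 427 142 size 37 65 long axis -20
tray right wall [ 598.7614467  -105.15204352   32.        ] post top [ 596.42265696 -163.64114633   77.        ]
```

View pics/w1.png

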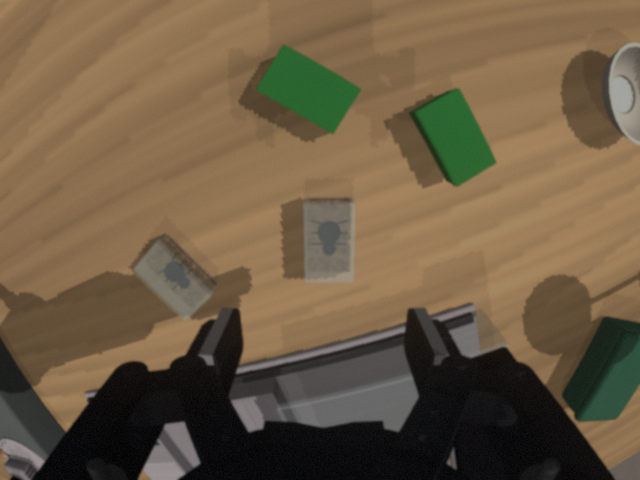

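The wrist view shows the target box at (329,240) between the fingers, with the green look-alikes above it. Descending to grip it.

```bash
python3 -m crank '[{"fingers":0.07,"x":0.0,"y":0.004,"z":-0.05},{"fingers":0.07,"x":0.0,"y":0.004,"z":-0.09},{"fingers":0.07,"x":0,"y":0.004,"z":-0.125},{"fingers":0.07,"x":0,"y":0.004,"z":-0.125},{"fingers":0.02,"x":0,"y":0.004,"z":-0.125},{"fingers":0.02,"x":0,"y":0.004,"z":-0.125},{"fingers":0.02,"x":0,"y":0.004,"z":-0.125},{"fingers":0.02,"x":0,"y":0.004,"z":-0.125},{"fingers":0.02,"x":0,"y":0.004,"z":-0.125},{"fingers":0.02,"x":0,"y":0.004,"z":-0.125},{"fingers":0.02,"x":0,"y":0.004,"z":-0.08},{"fingers":0.02,"x":0,"y":0.004,"z":-0.035}]' 60
```

```text
invalid input at $[0]: expected keys fingers, x, y, z, turn
```

```bash
python3 -m crank '[{"fingers":0.07,"x":0.0,"y":0.004,"z":-0.05,"turn":0},{"fingers":0.07,"x":0.0,"y":0.004,"z":-0.09,"turn":0},{"fingers":0.07,"x":0,"y":0.004,"z":-0.125,"turn":0},{"fingers":0.07,"x":0,"y":0.004,"z":-0.125,"turn":0},{"fingers":0.02,"x":0,"y":0.004,"z":-0.125,"turn":0},{"fingers":0.02,"x":0,"y":0.004,"z":-0.125,"turn":0},{"fingers":0.02,"x":0,"y":0.004,"z":-0.125,"turn":0},{"fingers":0.02,"x":0,"y":0.004,"z":-0.125,"turn":0},{"fingers":0.02,"x":0,"y":0.004,"z":-0.125,"turn":0},{"fingers":0.02,"x":0,"y":0.004,"z":-0.125,"turn":0},{"fingers":0.02,"x":0,"y":0.004,"z":-0.08,"turn":0},{"fingers":0.02,"x":0,"y":0.004,"z":-0.035,"turn":0}]' 60
```

```text
t: 4.15
tool_pos: [424.1, 143.5, 121.8]
tool_rot: [[-0.003, -0.938, 0.346], [-0.001, 0.346, 0.938], [-1.0, 0.002, -0.002]]
contact_force: [1.0, 0.6, 0.0]
finger_gap: 34.4
```

```bash
python3 -m crank '[{"fingers":0.02,"x":0.181,"y":-0.139,"z":0,"turn":-73.3},{"fingers":0.02,"x":0.181,"y":-0.139,"z":0,"turn":-73.3},{"fingers":0.02,"x":0.181,"y":-0.139,"z":0,"turn":-73.3},{"fingers":0.02,"x":0.181,"y":-0.139,"z":0,"turn":-73.3},{"fingers":0.02,"x":0.181,"y":-0.139,"z":0,"turn":-73.3},{"fingers":0.02,"x":0.181,"y":-0.139,"z":0,"turn":-73.3},{"fingers":0.02,"x":0.181,"y":-0.139,"z":0,"turn":-73.3},{"fingers":0.02,"x":0.181,"y":-0.139,"z":0,"turn":-73.3},{"fingers":0.02,"x":0.181,"y":-0.139,"z":0,"turn":-73.3},{"fingers":0.02,"x":0.181,"y":-0.139,"z":0,"turn":-73.3},{"fingers":0.02,"x":0.181,"y":-0.139,"z":0,"turn":-73.3}]' 60
python3 - <<'E'
from h import *
im=ctrl.get_image('wrist'); save(im,'w2.png')
for n,z in [('tray_floor',16),('tray_post',55),('hood_roof',66)]:
    for m in ctrl.mark_of('wrist',n)[:2]:
        r,c=m['position']; print(n,round(m['score'],2),round(c),round(r),wray(im,c,r,z).round())
E
```

```text
t: 5.25
tool_pos: [606.7, 4.9, 122.1]
tool_rot: [[0.001, 0.059, 0.998], [-0.0, 0.998, -0.059], [-1.0, 0.0, 0.001]]
contact_force: [0.4, 0.1, -0.4]
finger_gap: 34.5
```

View pics/w2.png

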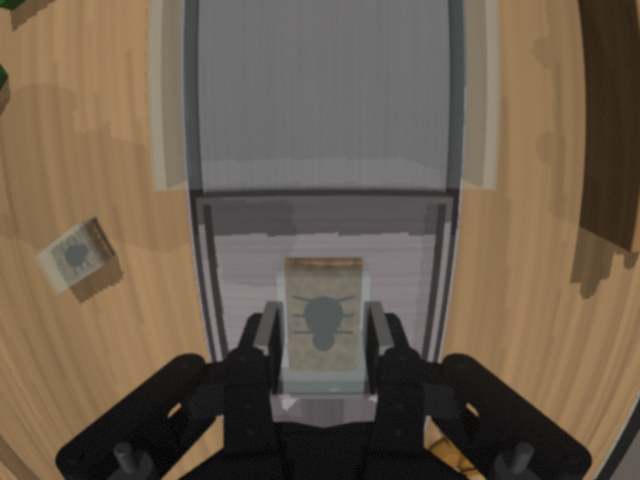

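Box held straight at (324,320), sitting centrally between the tray walls (left about 203, right about 450, hood-side wall at row 198). Checking the wall position numerically.

Run:
```python
from h import *
im=ctrl.get_image('wrist')
for u,v in [(325,194),(325,206),(203,200),(450,200),(215,330),(440,330)]: print(u,v,wray(im,u,v,32).round(1))
for u,v in [(287,258),(361,258),(278,393),(370,393)]: print('lid/box',u,v,wray(im,u,v,117).round(1),wray(im,u,v,91).round(1))
```

```text
325 194 [610.5  48.7  32. ]
325 206 [610.1  41.8  32. ]
203 200 [539.   50.6  32. ]
450 200 [683.9  41.9  32. ]
215 330 [531.8 -36.8  32. ]
440 330 [682.3 -46.3  32. ]
lid/box 287 258 [596.3  42.7 117. ] [593.1  33.2  91. ]
lid/box 361 258 [622.3  41.1 117. ] [624.5  31.3  91. ]
lid/box 278 393 [586.  -18.6 117. ] [580.5 -41.1  91. ]
lid/box 370 393 [625.2 -21.  117. ] [628.1 -44.1  91. ]
```

```bash
python3 -m crank '[{"fingers":0.02,"x":0.002,"y":-0.004,"z":-0.04,"turn":0},{"fingers":0.02,"x":0.002,"y":-0.004,"z":-0.065,"turn":0},{"fingers":0.02,"x":0.002,"y":-0.004,"z":-0.074,"turn":0},{"fingers":0.02,"x":0.002,"y":-0.004,"z":-0.074,"turn":0},{"fingers":0.06,"x":0.002,"y":-0.004,"z":-0.074,"turn":0},{"fingers":0.06,"x":0.002,"y":-0.004,"z":-0.074,"turn":0},{"fingers":0.06,"x":0.002,"y":-0.004,"z":-0.074,"turn":0},{"fingers":0.06,"x":0.002,"y":-0.004,"z":-0.074,"turn":0},{"fingers":0.06,"x":0.002,"y":-0.004,"z":-0.03,"turn":0},{"fingers":0.06,"x":0.002,"y":-0.004,"z":0.02,"turn":0},{"fingers":0.07,"x":-0.05,"y":-0.004,"z":0.03,"turn":-8},{"fingers":0.07,"x":-0.1,"y":-0.004,"z":0.03,"turn":-16}]' 60
python3 - <<'E'
from h import *
im=wboxes(); save(im,'w3.png')
E
```

```text
t: 6.7
tool_pos: [512.1, 0.7, 155.1]
tool_rot: [[0.008, 0.339, 0.941], [-0.0, 0.941, -0.339], [-1.0, 0.002, 0.008]]
contact_force: [-1.2, -0.6, 0.8]
finger_gap: 70.1
0.89 [41. 79. 37.] c 331 162 size 67 53 long axis 38
0.8 [38. 77. 36.] c 387 237 size 44 80 long axis -35
0.76 [111. 103.  90.] c 420 17 size 71 36 long axis 23
0.58 [105. 101.  96.] c 610 -4 size 69 45 long axis 86
```

View pics/w3.png

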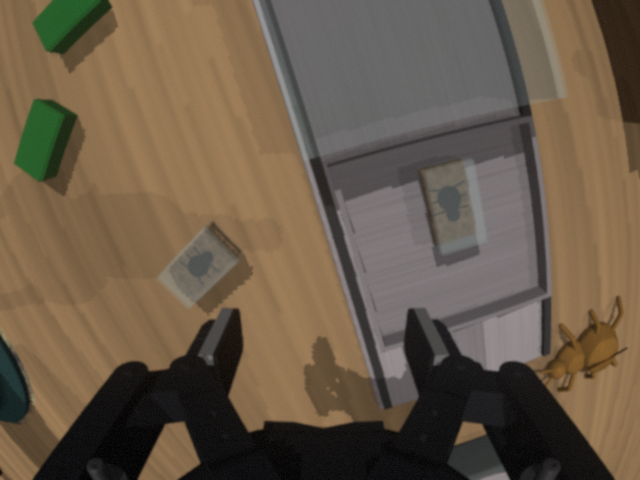

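Box 1 lies flat in the tray at (450,205). The second clear box at (201,265) hasn't been disturbed. Going for it.

```bash
python3 -m crank '[{"fingers":0.07,"x":-0.093,"y":0.0135,"z":-0.02,"turn":-47.5},{"fingers":0.07,"x":-0.093,"y":0.0135,"z":-0.02,"turn":-47.5},{"fingers":0.07,"x":-0.093,"y":0.0135,"z":-0.02,"turn":-47.5},{"fingers":0.07,"x":-0.093,"y":0.0135,"z":-0.02,"turn":-47.5},{"fingers":0.07,"x":-0.093,"y":0.0135,"z":-0.02,"turn":-47.5},{"fingers":0.07,"x":-0.093,"y":0.0135,"z":-0.02,"turn":-47.5},{"fingers":0.07,"x":-0.093,"y":0.0135,"z":-0.02,"turn":-47.5}]' 60
python3 - <<'E'
from h import *
wboxes()
E
```

```text
t: 7.5
tool_pos: [416.5, 14.4, 131.2]
tool_rot: [[-0.0, 0.92, 0.391], [0.0, 0.391, -0.92], [-1.0, -0.0, -0.0]]
contact_force: [0.1, -0.5, 0.4]
finger_gap: 70.0
0.74 [40. 79. 37.] c 330 160 size 63 56 long axis 39
0.63 [111. 104.  92.] c 418 16 size 65 36 long axis 23
```

```bash
python3 -m crank '[{"fingers":0.07,"x":0.0,"y":0.001,"z":-0.05,"turn":0},{"fingers":0.07,"x":0.0,"y":0.001,"z":-0.09,"turn":0},{"fingers":0.07,"x":0,"y":0.001,"z":-0.1,"turn":0},{"fingers":0.07,"x":0,"y":0.001,"z":-0.1,"turn":0},{"fingers":0.02,"x":0,"y":0.001,"z":-0.1,"turn":0},{"fingers":0.02,"x":0,"y":0.001,"z":-0.1,"turn":0},{"fingers":0.02,"x":0,"y":0.001,"z":-0.1,"turn":0},{"fingers":0.02,"x":0,"y":0.001,"z":-0.1,"turn":0},{"fingers":0.02,"x":0,"y":0.001,"z":-0.1,"turn":0},{"fingers":0.02,"x":0,"y":0.001,"z":-0.1,"turn":0},{"fingers":0.02,"x":0,"y":0.001,"z":-0.06,"turn":0},{"fingers":0.02,"x":0,"y":0.001,"z":-0.01,"turn":0}]' 60
```

```text
t: 8.8
tool_pos: [413.9, 15.4, 120.7]
tool_rot: [[-0.005, 0.921, 0.391], [0.0, 0.391, -0.921], [-1.0, -0.005, -0.002]]
contact_force: [1.6, 0.5, -1.1]
finger_gap: 34.5
```

```bash
python3 -m crank '[{"fingers":0.02,"x":0.191,"y":-0.076,"z":0,"turn":63.5},{"fingers":0.02,"x":0.191,"y":-0.076,"z":0,"turn":63.5},{"fingers":0.02,"x":0.191,"y":-0.076,"z":0,"turn":63.5},{"fingers":0.02,"x":0.191,"y":-0.076,"z":0,"turn":63.5},{"fingers":0.02,"x":0.191,"y":-0.076,"z":0,"turn":63.5},{"fingers":0.02,"x":0.191,"y":-0.076,"z":0,"turn":63.5},{"fingers":0.02,"x":0.191,"y":-0.076,"z":0,"turn":63.5},{"fingers":0.02,"x":0.191,"y":-0.076,"z":0,"turn":63.5},{"fingers":0.02,"x":0.191,"y":-0.076,"z":0,"turn":63.5},{"fingers":0.02,"x":0.191,"y":-0.076,"z":0,"turn":63.5},{"fingers":0.02,"x":0.191,"y":-0.076,"z":0,"turn":63.5}]' 60
python3 - <<'E'
from h import *
im=ctrl.get_image('wrist'); save(im,'w4.png')
E
```

```text
t: 9.9
tool_pos: [607.4, -60.6, 121.6]
tool_rot: [[0.0, 0.062, 0.998], [-0.0, 0.998, -0.062], [-1.0, -0.0, 0.001]]
contact_force: [0.7, 0.1, -1.0]
finger_gap: 34.5
```

View pics/w4.png

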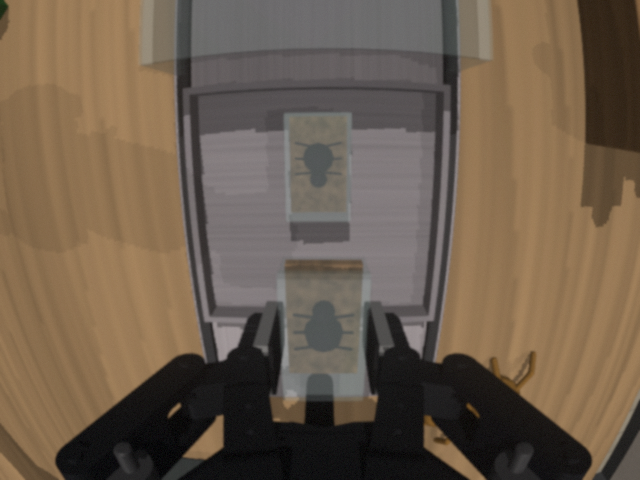

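Run:
```python
from h import *
im=ctrl.get_image('wrist')
print('box1 top far/near',wray(im,318,113,42),wray(im,320,214,42))
print('tray wall inner far/near',wray(im,320,93,32),wray(im,320,309,32))
print('held far bottom edge',wray(im,324,262,91),'near lid edge',wray(im,324,397,117), 'lid far?',wray(im,324,270,117))
```

```text
box1 top far/near [610.57195815  28.53913633  42.        ] [608.12717686 -25.82919285  42.        ]
tray wall inner far/near [612.25485258  39.97223056  32.        ] [603.89420108 -89.22310431  32.        ]
held far bottom edge [609.61052057 -35.06377305  91.        ] near lid edge [606.33355282 -87.23751832 117.        ] lid far? [609.97363491 -28.11879622 117.        ]
```

```bash
python3 -m crank '[{"fingers":0.02,"x":0,"y":-0.004,"z":-0.04,"turn":0},{"fingers":0.02,"x":0,"y":-0.004,"z":-0.065,"turn":0},{"fingers":0.02,"x":0,"y":-0.004,"z":-0.074,"turn":0},{"fingers":0.02,"x":0,"y":-0.004,"z":-0.074,"turn":0},{"fingers":0.02,"x":0,"y":-0.004,"z":-0.074,"turn":0}]' 60; python3 -m crank '[{"fingers":0.06,"x":0,"y":0,"z":0,"turn":0},{"fingers":0.06,"x":0,"y":0,"z":0,"turn":0},{"fingers":0.06,"x":0,"y":0,"z":0,"turn":0},{"fingers":0.06,"x":0,"y":0,"z":0,"turn":0},{"fingers":0.06,"x":0,"y":0,"z":0.05,"turn":0},{"fingers":0.06,"x":0,"y":0,"z":0.1,"turn":0},{"fingers":0.06,"x":0,"y":-0.05,"z":0.1,"turn":0},{"fingers":0.04,"x":0,"y":-0.1,"z":0.1,"turn":0},{"fingers":0.04,"x":0,"y":-0.1,"z":0.1,"turn":0}]'
python3 - <<'E'
from h import *
im=ctrl.get_image('wrist'); save(im,'w5.png')
for n,z in [('tray_floor',16),('tray_post',55),('box1',16)]:
    for m in ctrl.mark_of('wrist',n)[:4]:
        r,c=m['position']; print(n,round(m['score'],2),round(c),round(r),wray(im,c,r,z).round())
E
```

```text
t: 10.5
tool_pos: [608.7, -63.0, 52.9]
tool_rot: [[0.002, 0.063, 0.998], [0.002, 0.998, -0.063], [-1.0, 0.002, 0.001]]
contact_force: [-11.3, 8.4, 29.7]
finger_gap: 34.5
t: 11.4
tool_pos: [607.6, -170.2, 147.8]
tool_rot: [[0.002, 0.066, 0.998], [-0.003, 0.998, -0.066], [-1.0, -0.003, 0.002]]
contact_force: [0.2, 1.3, -0.1]
finger_gap: 39.9
tray_post 0.8 306 249 [ 598. -160.   55.]
box1 0.97 306 1 [608.  -1.  16.]
box1 0.86 315 102 [609. -72.  16.]
```

View pics/w5.png

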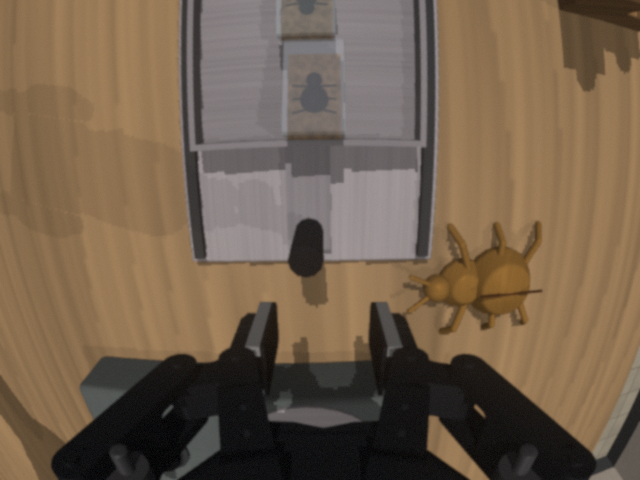

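The tool stopped 6 mm high with a 30 N contact. Box 2 at (315,95) may be leaning on the near wall at (315,143), so I'm checking its tilt with the depth.

```bash
cat >> h.py <<'E'
def wcloud(im,m):
    K=np.array(im['camera_matrix']);V=np.array(im['view']);R=V[:3,:3];c=-R.T@V[:3,3]
    v,u=np.nonzero(m); Z=im['range_z'][v,u]
    q=np.stack([(u-K[0,2])/K[0,0],(v-K[1,2])/K[1,1]],1);th=np.hypot(q[:,0],q[:,1])
    d=q/np.maximum(th,1e-9)[:,None]*np.tan(th)[:,None]*Z[:,None]
    return (np.column_stack([d,Z])@R+c), u,v
E
python3 - <<'E'
from h import *
im=ctrl.get_image('wrist')
for r in range(0,160,6):
    m=np.zeros((480,640),bool); m[r,312:320]=1
    P,_,_=wcloud(im,m); print(r,np.median(P,0).round(1), end=' | ')
m=np.zeros((480,640),bool); m[145:147,215:260]=1; print('\nwall',np.median(wcloud(im,m)[0],0).round(1))
for mk in ctrl.cut_out('wrist','box1'):
    P,u,v=wcloud(im,mk['mask']); ok=P[:,2]>36; P=P[ok]
    A=np.column_stack([P[:,:2]-P[:,:2].mean(0),np.ones(len(P))]); print(mk['rect'],np.linalg.lstsq(A,P[:,2],rcond=None)[0],P[:,:2].mean(0),np.percentile(P[:,1],[2,98]),np.percentile(P[:,2],[2,98]))
E
```

```text
0 [612.3  -3.5  41.8] | 6 [612.1  -7.4  41.7] | 12 [611.8 -11.5  42.2] | 18 [611.6 -15.3  41.6] | 24 [611.4 -19.2  41.7] | 30 [611.1 -23.1  42. ] | 36 [610.9 -27.   42.1] | 42 [610.7 -30.5  41.5] | 48 [610.4 -34.2  41. ] | 54 [610.2 -38.2  42.3] | 60 [610.  -42.1  43.4] | 66 [609.8 -45.8  43.7] | 72 [609.6 -49.6  45.2] | 78 [609.4 -53.4  46.7] | 84 [609.1 -57.   47.6] | 90 [608.9 -60.6  48. ] | 96 [608.7 -64.3  49.7] | 102 [608.5 -67.8  50.6] | 108 [608.3 -71.3  51.7] | 114 [608.1 -74.8  52.6] | 120 [607.9 -78.2  53.2] | 126 [607.7 -81.6  54.4] | 132 [607.6 -84.9  55.6] | 138 [607.4 -88.3  56.1] | 144 [607.1 -91.7  54.9] | 150 [606.4 -96.1  37.9] | 156 [ 606.  -100.2   31.8] | 
wall [553.6 -90.1  15.8]
[278.8, 0.0, 340.8, 48.4] [ 3.01501603e-02 -7.49790361e-01  4.27111830e+01] [607.40310638 -17.93246945] [-31.52514808  -3.19368761] [38.89666853 43.35342795]
[284.7, 51.1, 348.1, 153.7] [ 3.25832389e-02 -2.72272674e-01  5.03553314e+01] [609.12078821 -66.0145739 ] [-94.99897875 -35.39693297] [40.55253331 57.23211025]
```

Confirmed: box 2 is tilted about 0.26 rad with its near end on the wall, while box 1 is flat. First I slide box 1 8 mm toward the hood for room, then re-seat box 2.

```bash
python3 -m crank '[{"fingers":0.06,"x":0.002,"y":0.05,"z":0,"turn":0},{"fingers":0.06,"x":0.002,"y":0.1,"z":0,"turn":0},{"fingers":0.06,"x":0.002,"y":0.15,"z":0,"turn":0},{"fingers":0.06,"x":0.002,"y":0.169,"z":0,"turn":0},{"fingers":0.06,"x":0.002,"y":0.169,"z":-0.05,"turn":0},{"fingers":0.06,"x":0.002,"y":0.169,"z":-0.09,"turn":0},{"fingers":0.06,"x":0.002,"y":0.169,"z":-0.1,"turn":0},{"fingers":0.06,"x":0.002,"y":0.169,"z":-0.1,"turn":0},{"fingers":0.02,"x":0.002,"y":0.169,"z":-0.1,"turn":0},{"fingers":0.02,"x":0.002,"y":0.169,"z":-0.1,"turn":0},{"fingers":0.02,"x":0.002,"y":0.169,"z":-0.1,"turn":0},{"fingers":0.02,"x":0.002,"y":0.169,"z":-0.1,"turn":0}]' 40
python3 -m crank '[{"fingers":0.02,"x":0,"y":0,"z":0,"turn":0},{"fingers":0.02,"x":0,"y":0,"z":0.002,"turn":0},{"fingers":0.02,"x":0,"y":0.004,"z":0.002,"turn":0},{"fingers":0.02,"x":0.0005,"y":0.009,"z":0.002,"turn":0},{"fingers":0.02,"x":0.0005,"y":0.009,"z":0,"turn":0},{"fingers":0.02,"x":0.0005,"y":0.009,"z":0,"turn":0}]' 40
python3 -m crank '[{"fingers":0.06,"x":0,"y":0,"z":0,"turn":0},{"fingers":0.06,"x":0,"y":0,"z":0,"turn":0},{"fingers":0.06,"x":0,"y":0,"z":0,"turn":0},{"fingers":0.06,"x":0,"y":0,"z":0.05,"turn":0},{"fingers":0.06,"x":-0.005,"y":-0.03,"z":0.08,"turn":0},{"fingers":0.06,"x":-0.005,"y":-0.08,"z":0.08,"turn":0},{"fingers":0.06,"x":-0.005,"y":-0.08,"z":0.08,"turn":0}]'
python3 - <<'E'
from h import *
im=ctrl.get_image('wrist')
def prof(c0,c1,r):
    m=np.zeros((480,640),bool); m[r,c0:c1]=1
    return np.median(wcloud(im,m)[0],0).round(1)
save(im,'w6.png')
for r in range(60,380,12): print(r,prof(318,326,r),prof(250,258,r),end='|')
E
```

```text
t: 12.9
tool_pos: [611.6, 4.2, 50.0]
tool_rot: [[0.005, 0.062, 0.998], [-0.0, 0.998, -0.062], [-1.0, 0.0, 0.005]]
contact_force: [1.4, 0.7, 7.4]
finger_gap: 35.1
t: 13.5
tool_pos: [610.1, 14.1, 49.9]
tool_rot: [[-0.0, 0.061, 0.998], [0.0, 0.998, -0.061], [-1.0, 0.0, -0.0]]
contact_force: [-7.7, 1.8, 18.6]
finger_gap: 34.9
t: 14.2
tool_pos: [605.9, -71.3, 128.8]
tool_rot: [[0.003, 0.065, 0.998], [-0.003, 0.998, -0.065], [-1.0, -0.002, 0.003]]
contact_force: [-0.1, -0.3, 0.1]
finger_gap: 59.7
60 [613.5  50.3  23.4] [575.1  52.5  32. ]|72 [613.1  44.1  15.8] [571.7  48.   15.6]|84 [612.4  33.7  41.7] [571.2  40.4  15.7]|96 [612.   27.1  41.7] [570.8  32.8  16.2]|108 [611.5  20.5  41.9] [570.1  25.3  15.4]|120 [611.1  13.9  42.1] [569.5  17.8  15.9]|132 [610.7   7.3  41.4] [568.9  10.3  15.8]|144 [610.2   0.7  42. ] [568.    2.8  15.1]|156 [609.8  -5.9  41.1] [567.4  -4.7  15.3]|168 [609.4 -12.6  41.9] [566.6 -12.3  15.8]|180 [608.9 -19.2  41.8] [565.8 -19.9  15.5]|192 [608.1 -30.7  16. ] [565.  -27.5  15.8]|204 [608.  -32.7  42.3] [564.2 -35.3  15.3]|216 [607.6 -39.2  44.1] [563.4 -43.2  15.6]|228 [607.2 -45.6  45.9] [562.4 -51.2  15.7]|240 [606.7 -51.9  48.3] [561.3 -59.4  15.4]|252 [606.3 -58.4  50. ] [560.5 -67.6  15.7]|264 [605.9 -64.9  51.9] [559.2 -76.4  15.2]|276 [605.5 -71.5  53.5] [557.9 -85.2  15.1]|288 [605.  -78.   55.4] [560.6 -86.6  31.6]|300 [ 603.2 -104.9   17.6] [ 553.5 -107.2    7.8]|312 [ 602.5 -114.3   17.5] [ 554.3 -116.6    8.7]|324 [ 601.9 -124.1   17.6] [564.7 -97.6  58.9]|336 [ 601.2 -134.1   17.7] [575.8 -73.3 111. ]|348 [ 600.6 -143.5   19.6] [575.8 -76.9 115. ]|360 [ 600.6 -143.3   34.8] [ 547.  -160.8    7.7]|372 [ 600.5 -144.3   47.2] [ 543.3 -173.     7.8]|
```

View pics/w6.png

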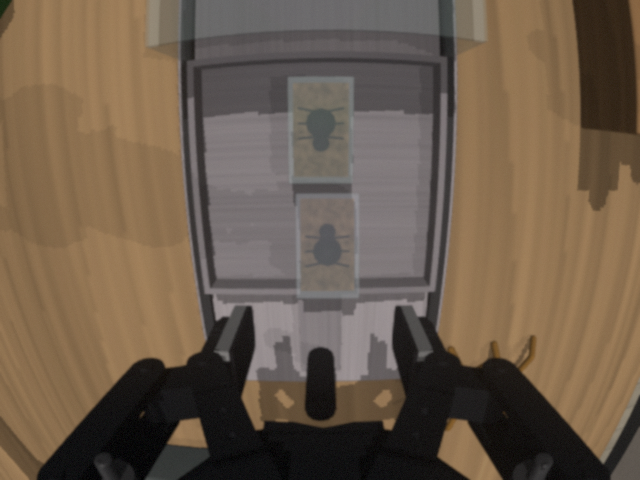

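```bash
python3 -m crank '[{"fingers":0.06,"x":0.005,"y":0.04,"z":0,"turn":0},{"fingers":0.06,"x":0.005,"y":0.076,"z":0,"turn":0},{"fingers":0.06,"x":0.005,"y":0.076,"z":-0.04,"turn":0},{"fingers":0.06,"x":0.005,"y":0.076,"z":-0.07,"turn":0},{"fingers":0.06,"x":0.005,"y":0.076,"z":-0.079,"turn":0},{"fingers":0.06,"x":0.005,"y":0.076,"z":-0.079,"turn":0},{"fingers":0.02,"x":0.005,"y":0.076,"z":-0.079,"turn":0},{"fingers":0.02,"x":0.005,"y":0.076,"z":-0.079,"turn":0},{"fingers":0.02,"x":0.005,"y":0.076,"z":-0.079,"turn":0},{"fingers":0.02,"x":0.005,"y":0.076,"z":-0.079,"turn":0},{"fingers":0.02,"x":0.005,"y":0.076,"z":-0.079,"turn":0},{"fingers":0.02,"x":0.005,"y":0.076,"z":-0.077,"turn":0}]' 40
python3 -m crank '[{"fingers":0.02,"x":0,"y":0.003,"z":0,"turn":0},{"fingers":0.02,"x":0.0005,"y":0.007,"z":0,"turn":0},{"fingers":0.02,"x":0.0005,"y":0.007,"z":-0.002,"turn":0},{"fingers":0.02,"x":0.0005,"y":0.007,"z":-0.002,"turn":0},{"fingers":0.06,"x":0.0005,"y":0.007,"z":-0.002,"turn":0},{"fingers":0.06,"x":0.0005,"y":0.007,"z":-0.002,"turn":0},{"fingers":0.06,"x":0.0005,"y":0.007,"z":-0.002,"turn":0},{"fingers":0.06,"x":0,"y":0.007,"z":0.04,"turn":0},{"fingers":0.06,"x":-0.004,"y":-0.03,"z":0.078,"turn":0},{"fingers":0.06,"x":-0.004,"y":-0.068,"z":0.078,"turn":0},{"fingers":0.06,"x":-0.004,"y":-0.068,"z":0.078,"turn":0}]' 40
cat > pf.py <<'E'
from h import *
im=ctrl.get_image('wrist')
print(ctrl.get_state()['tool_pos'].round(1))
def prof(c0,c1,r):
    m=np.zeros((480,640),bool); m[r,c0:c1]=1
    return np.median(wcloud(im,m)[0],0).round(1)
for r in range(56,310,12): print(r,prof(318,326,r),end='|')
for mk in ctrl.cut_out('wrist','box1'):
    P,u,v=wcloud(im,mk['mask']); P=P[P[:,2]>39]
    if len(P)>50: print(mk['rect'],P.mean(0).round(1),cv2.minAreaRect(P[:,:2].astype(np.float32)))
E
python3 pf.py
```

```text
t: 15.45
tool_pos: [610.1, 9.2, 50.8]
tool_rot: [[0.001, 0.061, 0.998], [-0.0, 0.998, -0.061], [-1.0, 0.0, 0.001]]
contact_force: [1.0, 0.4, -1.1]
finger_gap: 35.1
t: 16.55
tool_pos: [607.3, -62.5, 130.4]
tool_rot: [[0.004, 0.064, 0.998], [-0.002, 0.998, -0.064], [-1.0, -0.002, 0.004]]
contact_force: [0.8, 0.1, -0.8]
finger_gap: 60.1
[606.2 -60.6 128.9]
56 [615.3  65.    7.2]|68 [614.6  53.5  30. ]|80 [614.   45.   41.7]|92 [613.6  38.3  41.7]|104 [613.1  31.6  42.1]|116 [612.7  25.   41.7]|128 [612.3  18.3  41.5]|140 [611.8  11.7  41.8]|152 [611.4   5.1  42.5]|164 [611.   -1.7  41.5]|176 [610.5  -8.4  41.6]|188 [610.1 -19.6  15.5]|200 [609.3 -27.4  15.5]|212 [609.2 -28.9  42.2]|224 [608.7 -35.3  44.4]|236 [608.3 -41.9  46. ]|248 [607.9 -48.6  47.7]|260 [607.5 -55.2  49.5]|272 [607.  -61.6  51.5]|284 [606.6 -68.   54. ]|296 [606.1 -75.1  55.4]|308 [ 604.3 -103.    17.9]|[296.6, 202.7, 358.2, 311.1] [610.  -51.6  49.6] ((611.1626586914062, -30.837425231933594), (101.67723083496094, 36.41498565673828), 86.53422546386719)
[286.3, 80.0, 351.0, 186.9] [610.5  16.6  42.3] ((610.376708984375, 16.323524475097656), (60.10603332519531, 36.09217071533203), 86.90498352050781)
```

```bash
python3 -m crank '[{"fingers":0.06,"x":0.002,"y":0.006,"z":-0.04,"turn":0},{"fingers":0.06,"x":0.002,"y":0.006,"z":-0.07,"turn":0},{"fingers":0.06,"x":0.002,"y":0.006,"z":-0.075,"turn":0},{"fingers":0.06,"x":0.002,"y":0.006,"z":-0.075,"turn":0},{"fingers":0.02,"x":0.002,"y":0.006,"z":-0.075,"turn":0},{"fingers":0.02,"x":0.002,"y":0.006,"z":-0.075,"turn":0},{"fingers":0.02,"x":0.002,"y":0.006,"z":-0.075,"turn":0},{"fingers":0.02,"x":0.002,"y":0.006,"z":-0.075,"turn":0},{"fingers":0.02,"x":0.002,"y":0.006,"z":-0.075,"turn":0},{"fingers":0.02,"x":0.002,"y":0.006,"z":-0.06,"turn":0},{"fingers":0.02,"x":0.0025,"y":0.015,"z":-0.06,"turn":0},{"fingers":0.02,"x":0.0025,"y":0.015,"z":-0.06,"turn":0}]' 30
python3 -m crank '[{"fingers":0.02,"x":0,"y":0,"z":-0.008,"turn":0},{"fingers":0.02,"x":0,"y":0,"z":-0.014,"turn":0},{"fingers":0.02,"x":0,"y":0,"z":-0.018,"turn":0},{"fingers":0.02,"x":0,"y":0,"z":-0.018,"turn":0}]' 20
python3 -m crank '[{"fingers":0.06,"x":0,"y":0,"z":0,"turn":0},{"fingers":0.06,"x":0,"y":0,"z":0,"turn":0},{"fingers":0.06,"x":0,"y":0,"z":0,"turn":0},{"fingers":0.06,"x":0,"y":0,"z":0.04,"turn":0},{"fingers":0.06,"x":0,"y":0,"z":0.08,"turn":0},{"fingers":0.06,"x":0,"y":0,"z":0.08,"turn":0},{"fingers":0.06,"x":0,"y":0,"z":0.08,"turn":0}]' 20
python3 pf.py
```

```text
t: 17.85
tool_pos: [608.6, -42.8, 68.8]
tool_rot: [[0.001, 0.061, 0.998], [0.0, 0.998, -0.061], [-1.0, 0.0, 0.001]]
contact_force: [0.0, 0.6, -0.2]
finger_gap: 35.0
t: 18.25
tool_pos: [608.0, -43.9, 50.7]
tool_rot: [[-0.001, 0.061, 0.998], [-0.0, 0.998, -0.061], [-1.0, -0.0, -0.001]]
contact_force: [-3.4, -0.2, 9.0]
finger_gap: 35.7
t: 18.95
tool_pos: [609.3, -43.8, 131.5]
tool_rot: [[0.003, 0.061, 0.998], [-0.0, 0.998, -0.061], [-1.0, -0.0, 0.003]]
contact_force: [-0.2, 0.1, -0.6]
finger_gap: 60.0
[608.  -43.6 129.8]
56 [616.2  73.2  66.2]|68 [615.8  67.2  65.5]|80 [615.5  61.1  65.5]|92 [615.2  58.3  31.8]|104 [614.8  52.2  15.5]|116 [614.4  43.9  41.6]|128 [614.   37.3  41.5]|140 [613.5  30.6  42.3]|152 [613.1  23.9  41.6]|164 [612.7  17.2  41.8]|176 [612.3  10.4  41.9]|188 [611.8   3.5  41.4]|200 [611.4  -3.3  41.9]|212 [611.  -10.4  41.8]|224 [610.5 -17.7  40.7]|236 [610.1 -24.5  42.4]|248 [610.2 -32.   41.4]|260 [609.1 -39.7  41.5]|272 [608.6 -47.5  41.5]|284 [608.1 -55.3  41.5]|296 [607.6 -63.4  41.8]|308 [607.1 -72.1  41.3]|[285.0, 107.8, 348.3, 214.0] [610.6  19.9  42.2] ((610.4911499023438, 19.396881103515625), (59.97891616821289, 35.957374572753906), 86.22382354736328)
[292.8, 215.8, 354.2, 320.7] [608.4 -45.4  42.5] ((609.56689453125, -19.73070526123047), (116.93370819091797, 36.385799407958984), 87.21997833251953)
```

Both lids are now level at z = 42, with box 1 centred at y≈19 and box 2 at y≈-45. Next, the post.

```bash
python3 -m crank '[{"fingers":0.05,"x":-0.008,"y":-0.05,"z":0.02,"turn":0},{"fingers":0.05,"x":-0.008,"y":-0.1,"z":0.02,"turn":0},{"fingers":0.05,"x":-0.008,"y":-0.14,"z":0.02,"turn":0},{"fingers":0.05,"x":-0.008,"y":-0.14,"z":0.02,"turn":0},{"fingers":0.05,"x":-0.008,"y":-0.14,"z":0.02,"turn":0},{"fingers":0.05,"x":-0.008,"y":-0.14,"z":0.02,"turn":0}]'
python3 - <<'E'
from h import *
im=ctrl.get_image('wrist')
m=np.zeros((480,640),bool); m[120:330,270:380]=1
P,u,v=wcloud(im,m); s=(P[:,2]>73)&(P[:,2]<82); print(s.sum(),P[s].mean(0),P[s].min(0),P[s].max(0),ctrl.get_state()['tool_pos'])
s=(P[:,2]>30)&(P[:,2]<82);print(P[s][:,1].min(),P[s][:,1].max())
E
```

```text
t: 19.65
tool_pos: [599.3, -182.5, 148.5]
tool_rot: [[-0.003, 0.061, 0.998], [0.002, 0.998, -0.061], [-1.0, 0.001, -0.003]]
contact_force: [0.1, 0.2, -0.1]
finger_gap: 49.9
1033 [ 599.4681022  -145.77953373   76.2880744 ] [ 589.65819589 -155.6016032    73.03801199] [ 608.96349095 -136.75774207   78.32221803] [ 599.60346578 -182.22876486  148.85894699]
-155.60160319633977 -136.17962655534768
```

```bash
python3 -m crank '[{"fingers":0.05,"x":0,"y":0.036,"z":0,"turn":0},{"fingers":0.05,"x":0,"y":0.036,"z":-0.04,"turn":0},{"fingers":0.05,"x":0,"y":0.036,"z":-0.075,"turn":0},{"fingers":0.05,"x":0,"y":0.036,"z":-0.085,"turn":0},{"fingers":0.0,"x":0,"y":0.036,"z":-0.085,"turn":0},{"fingers":0.0,"x":0,"y":0.036,"z":-0.085,"turn":0},{"fingers":0.0,"x":0,"y":0.036,"z":-0.085,"turn":0},{"fingers":0.0,"x":0,"y":0.036,"z":-0.085,"turn":0},{"fingers":0.0,"x":0,"y":0.036,"z":-0.085,"turn":0},{"fingers":0.0,"x":0,"y":0.036,"z":-0.085,"turn":0}]' 60
python3 -m crank '[{"fingers":0.0,"x":0.0006,"y":0.01,"z":0,"turn":0},{"fingers":0.0,"x":0.0018,"y":0.03,"z":0,"turn":0},{"fingers":0.0,"x":0.003,"y":0.05,"z":0,"turn":0},{"fingers":0.0,"x":0.0042,"y":0.07,"z":0,"turn":0},{"fingers":0.0,"x":0.0054,"y":0.09,"z":0,"turn":0},{"fingers":0.0,"x":0.0066,"y":0.11,"z":0,"turn":0},{"fingers":0.0,"x":0.0078,"y":0.13,"z":0,"turn":0},{"fingers":0.0,"x":0.0084,"y":0.14,"z":0,"turn":0},{"fingers":0.0,"x":0.0087,"y":0.145,"z":0,"turn":0},{"fingers":0.0,"x":0.009,"y":0.15,"z":0,"turn":0},{"fingers":0.0,"x":0.009,"y":0.15,"z":0,"turn":0}]' 60
```

```text
t: 20.7
tool_pos: [599.2, -147.3, 66.3]
tool_rot: [[-0.002, 0.061, 0.998], [0.001, 0.998, -0.061], [-1.0, 0.001, -0.002]]
contact_force: [-4.2, 2.6, -0.5]
finger_gap: 18.8
t: 21.8
tool_pos: [607.5, 3.2, 66.3]
tool_rot: [[-0.004, 0.061, 0.998], [0.001, 0.998, -0.061], [-1.0, 0.0, -0.004]]
contact_force: [-8.0, 2.2, 1.1]
finger_gap: 18.8
```

```bash
python3 -m crank '[{"fingers":0.0,"x":0.0003,"y":0.004,"z":0,"turn":0},{"fingers":0.0,"x":0.0005,"y":0.008,"z":0,"turn":0},{"fingers":0.0,"x":0.0007,"y":0.012,"z":0,"turn":0},{"fingers":0.0,"x":0.0007,"y":0.012,"z":0,"turn":0},{"fingers":0.0,"x":0.0007,"y":0.012,"z":0,"turn":0}]' 60
```

```text
t: 22.3
tool_pos: [607.9, 9.6, 66.3]
tool_rot: [[-0.005, 0.06, 0.998], [-0.007, 0.998, -0.06], [-1.0, -0.007, -0.004]]
contact_force: [-9.7, -17.4, 1.5]
finger_gap: 18.5
```

```bash
python3 -m crank '[{"fingers":0.05,"x":0,"y":-0.003,"z":0,"turn":0},{"fingers":0.05,"x":0,"y":-0.003,"z":0,"turn":0},{"fingers":0.05,"x":0,"y":-0.003,"z":0,"turn":0},{"fingers":0.06,"x":0,"y":-0.003,"z":0.05,"turn":0},{"fingers":0.06,"x":0,"y":-0.003,"z":0.1,"turn":0},{"fingers":0.06,"x":-0.03,"y":-0.05,"z":0.14,"turn":0},{"fingers":0.06,"x":-0.05,"y":-0.1,"z":0.14,"turn":0},{"fingers":0.06,"x":-0.07,"y":-0.15,"z":0.14,"turn":0},{"fingers":0.06,"x":-0.1,"y":-0.2,"z":0.14,"turn":0},{"fingers":0.06,"x":-0.12,"y":-0.25,"z":0.14,"turn":0},{"fingers":0.06,"x":-0.14,"y":-0.3,"z":0.14,"turn":0},{"fingers":0.06,"x":-0.16,"y":-0.345,"z":0.14,"turn":0}]' 60
python3 -m crank '[{"fingers":0.06,"x":-0.01,"y":-0.01,"z":0,"turn":0},{"fingers":0.06,"x":-0.01,"y":-0.01,"z":0,"turn":0},{"fingers":0.06,"x":-0.01,"y":-0.01,"z":0,"turn":0}]'
python3 - <<'E'
from h import *
im=ctrl.get_image('wrist');t=ctrl.get_image('top')
a=im['color'];b=t['color'][150:390,220:480]
save(im,'w7.png');cv2.imwrite('pics/t7.png',cv2.resize(b,None,fx=3,fy=2.5)[:,:,::-1])
for mk in ctrl.cut_out('top','box1'): print('top box',mk['score'],np.round(mk['rect']),t['color'][mk['mask']].mean(0).round())
for n,z in [('selector_grip',95),('focus_grip',122),('pointer',58),('mark_tip',58),('ring_grip',74)]:
    for m in ctrl.mark_of('wrist',n)[:2]:
        r,c=m['position']; print(n,round(m['score'],2),round(c),round(r),wray(im,c,r,z).round())
m=np.ones((480,640),bool); P,u,v=wcloud(im,m)
for nm,lo,hi,cx,cy in [('sel',91,99,442,-345),('foc',118,126,585,-345),('ring',80,88,585,-345)]:
    s=(P[:,2]>lo)&(P[:,2]<hi)&(np.hypot(P[:,0]-cx,P[:,1]-cy)<50); 
    if s.sum()>20: print(nm,s.sum(),cv2.minAreaRect(P[s][:,:2].astype(np.float32)),P[s][:,2].mean())
E
```

```text
t: 23.5
tool_pos: [465.2, -297.1, 206.7]
tool_rot: [[0.003, 0.06, 0.998], [-0.001, 0.998, -0.06], [-1.0, -0.001, 0.003]]
contact_force: [0.0, -0.7, 0.3]
finger_gap: 59.7
t: 23.8
tool_pos: [455.8, -305.0, 205.6]
tool_rot: [[0.001, 0.062, 0.998], [0.0, 0.998, -0.062], [-1.0, 0.0, 0.001]]
contact_force: [-0.0, -0.2, 0.6]
finger_gap: 60.3
top box 0.93 [236. 308. 258. 338.] [ 22. 102.  31.]
top box 0.88 [273. 337. 302. 372.] [ 18. 104.  31.]
top box 0.21 [156. 156. 216. 217.] [37. 76. 50.]
selector_grip 0.56 310 300 [ 445. -337.   95.]
focus_grip 0.72 311 299 [ 448. -323.  122.]
focus_grip 0.65 512 304 [ 581. -338.  122.]
mark_tip 0.66 444 321 [ 555. -385.   58.]
ring_grip 0.71 491 282 [ 587. -344.   74.]
sel 1170 ((445.3683166503906, -341.4193115234375), (46.12107849121094, 14.553032875061035), 75.9476547241211) 94.23652181429378
foc 923 ((584.5093383789062, -345.08013916015625), (14.701571464538574, 41.09137725830078), 65.01958465576172) 121.4083502399808
ring 2106 ((584.6100463867188, -345.2698974609375), (52.421173095703125, 61.99549865722656), 79.98987579345703) 83.15621680620302
```

View pics/w7.png

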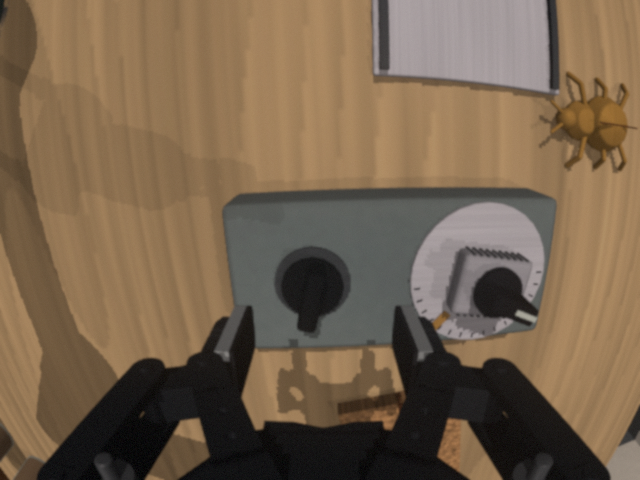

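View pics/t7.png

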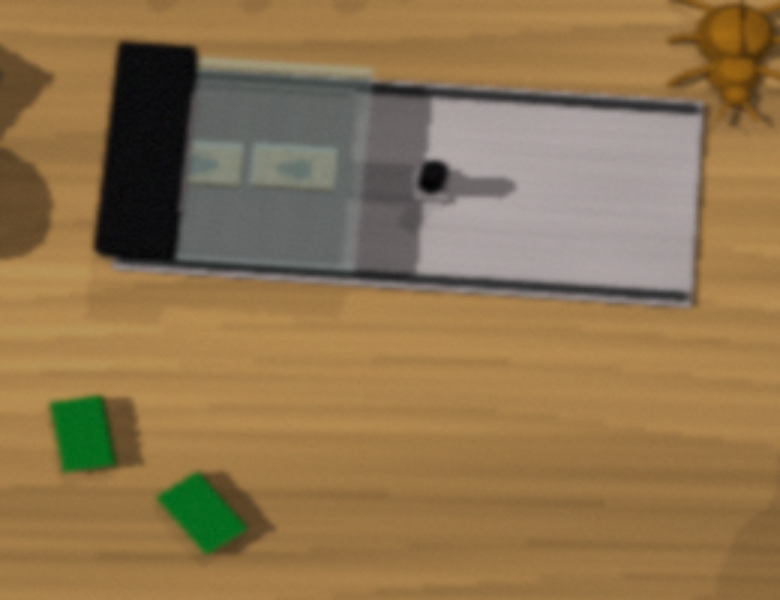

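Boxes are both seen under the hood with the post at (433,178), outside it. No clear box remains on the counter, only the green ones. The wrist view shows the selector bar at (313,297) with its axis near 76°, the focus pointer line at (523,316) and the brass mark at (444,321). Gripping the selector.

```bash
python3 -m crank '[{"fingers":0.045,"x":-0.011,"y":-0.037,"z":-0.03,"turn":-7},{"fingers":0.045,"x":-0.011,"y":-0.037,"z":-0.07,"turn":-10.5},{"fingers":0.045,"x":-0.011,"y":-0.037,"z":-0.1,"turn":-10.5},{"fingers":0.045,"x":-0.011,"y":-0.037,"z":-0.108,"turn":-10.5},{"fingers":0.045,"x":-0.011,"y":-0.037,"z":-0.108,"turn":-10.5},{"fingers":0.0,"x":-0.011,"y":-0.037,"z":-0.108,"turn":-10.5},{"fingers":0.0,"x":-0.011,"y":-0.037,"z":-0.108,"turn":-10.5},{"fingers":0.0,"x":-0.011,"y":-0.037,"z":-0.108,"turn":-10.5},{"fingers":0.0,"x":-0.011,"y":-0.037,"z":-0.108,"turn":-10.5},{"fingers":0.0,"x":-0.011,"y":-0.037,"z":-0.108,"turn":-10.5},{"fingers":0.0,"x":-0.011,"y":-0.037,"z":-0.108,"turn":-10.5}]' 40
python3 -c "
from h import *
s=ctrl.get_state();print(s['contact_force'],s['torque'],s['joint_positions'].round(2))"
```

```text
t: 25.3
tool_pos: [444.9, -343.4, 99.7]
tool_rot: [[0.002, 0.242, 0.97], [-0.002, 0.97, -0.242], [-1.0, -0.002, 0.002]]
contact_force: [-3.0, 1.5, 5.2]
finger_gap: 12.8
[-3.03277588  1.50794597  5.17668985] [ 0.18123068  0.56741597 -0.00825416] [-0.7   0.2   1.99 -0.    0.95 -0.46]
```

```bash
cat > st.py <<'E'
from h import *
s=ctrl.get_state();R=s['tool_rot'];print('F',s['contact_force'].round(1),'Tz',s['torque'].round(3),'ang',np.degrees(np.arctan2(R[1,2],R[0,2])).round(1),'j6',s['joint_positions'][5].round(2))
E
python3 -m crank '[{"fingers":0,"x":0,"y":0,"z":0,"turn":8},{"fingers":0,"x":0,"y":0,"z":0,"turn":16},{"fingers":0,"x":0,"y":0,"z":0,"turn":24},{"fingers":0,"x":0,"y":0,"z":0,"turn":32},{"fingers":0,"x":0,"y":0,"z":0,"turn":40},{"fingers":0,"x":0,"y":0,"z":0,"turn":48},{"fingers":0,"x":0,"y":0,"z":0,"turn":51.4},{"fingers":0,"x":0,"y":0,"z":0,"turn":51.4}]' 40 | tail -2; python3 st.py
python3 -m crank '[{"fingers":0,"x":0,"y":0,"z":0,"turn":6},{"fingers":0,"x":0,"y":0,"z":0,"turn":10},{"fingers":0,"x":0,"y":0,"z":0,"turn":10}]' | tail -2; python3 st.py
```

```text
contact_force: [-1.5, 0.8, 5.7]
finger_gap: 12.9
F [-1.5  0.8  5.7] Tz [ 0.319  0.342 -0.004] ang 37.5 j6 -1.36
contact_force: [-1.6, 2.5, 5.3]
finger_gap: 13.7
F [-1.6  2.5  5.3] Tz [ 0.321  0.373 -0.064] ang 47.5 j6 -1.53
```

```bash
python3 -m crank '[{"fingers":0,"x":0,"y":0,"z":0,"turn":3},{"fingers":0,"x":0,"y":0,"z":0,"turn":3}]' | tail -1; python3 st.py
python3 -m crank '[{"fingers":0,"x":0,"y":0,"z":0,"turn":3},{"fingers":0,"x":0,"y":0,"z":0,"turn":3}]' | tail -1; python3 st.py
```

```text
finger_gap: 13.0
F [-1.3  1.8  4.7] Tz [0.266 0.311 0.001] ang 50.5 j6 -1.58
finger_gap: 13.2
F [-0.8  1.4  5.5] Tz [0.37  0.295 0.035] ang 53.5 j6 -1.63
```

```bash
python3 -m crank '[{"fingers":0,"x":0,"y":0,"z":0,"turn":6},{"fingers":0,"x":0,"y":0,"z":0,"turn":9.7},{"fingers":0,"x":0,"y":0,"z":0,"turn":9.7}]' | tail -1; python3 st.py
python3 -m crank '[{"fingers":0,"x":0,"y":0,"z":0,"turn":6},{"fingers":0,"x":0,"y":0,"z":0,"turn":10},{"fingers":0,"x":0,"y":0,"z":0,"turn":10}]' | tail -1; python3 st.py
python3 -m crank '[{"fingers":0,"x":0,"y":0,"z":0,"turn":6},{"fingers":0,"x":0,"y":0,"z":0,"turn":6}]' | tail -1; python3 st.py
```

```text
finger_gap: 13.4
F [-1.7  2.4  5. ] Tz [0.468 0.325 0.024] ang 63.2 j6 -1.8
finger_gap: 13.2
F [-1.1  2.1  5.1] Tz [ 0.478  0.264 -0.031] ang 73.2 j6 -1.98
finger_gap: 12.8
F [-2.1  3.3  6.1] Tz [0.52  0.367 0.063] ang 79.2 j6 -2.08
```

```bash
python3 -m crank '[{"fingers":0,"x":0,"y":0,"z":0,"turn":6},{"fingers":0,"x":0,"y":0,"z":0,"turn":9.6},{"fingers":0,"x":0,"y":0,"z":0,"turn":9.6}]' | tail -1; python3 st.py
python3 -m crank '[{"fingers":0,"x":0,"y":0,"z":0,"turn":5},{"fingers":0,"x":0,"y":0,"z":0,"turn":8},{"fingers":0,"x":0,"y":0,"z":0,"turn":8}]' | tail -1; python3 st.py
```

```text
finger_gap: 13.1
F [-1.4  2.7  5.5] Tz [ 0.488  0.249 -0.037] ang 88.8 j6 -2.25
finger_gap: 12.7
F [-1.6  1.3  6.1] Tz [ 0.359  0.424 -2.228] ang 96.4 j6 -2.39
```

The torque jumps to 2.2 N m at the end stop, 4 clicks from the start. Holding it there briefly, then three clicks clockwise.

```bash
python3 -m crank '[{"fingers":0,"x":0,"y":0,"z":0,"turn":-4},{"fingers":0,"x":0,"y":0,"z":0,"turn":-7},{"fingers":0,"x":0,"y":0,"z":0,"turn":-7},{"fingers":0,"x":0,"y":0,"z":0,"turn":-7}]' | tail -1; python3 st.py
python3 -m crank '[{"fingers":0,"x":0,"y":0,"z":0,"turn":-8},{"fingers":0,"x":0,"y":0,"z":0,"turn":-16},{"fingers":0,"x":0,"y":0,"z":0,"turn":-24},{"fingers":0,"x":0,"y":0,"z":0,"turn":-32},{"fingers":0,"x":0,"y":0,"z":0,"turn":-40},{"fingers":0,"x":0,"y":0,"z":0,"turn":-48},{"fingers":0,"x":0,"y":0,"z":0,"turn":-56},{"fingers":0,"x":0,"y":0,"z":0,"turn":-64},{"fingers":0,"x":0,"y":0,"z":0,"turn":-72},{"fingers":0,"x":0,"y":0,"z":0,"turn":-78},{"fingers":0,"x":0,"y":0,"z":0,"turn":-78},{"fingers":0,"x":0,"y":0,"z":0,"turn":-78}]' | tail -1; python3 st.py
python3 -m crank '[{"fingers":0.04,"x":0,"y":0,"z":0,"turn":0},{"fingers":0.04,"x":0,"y":0,"z":0,"turn":0},{"fingers":0.04,"x":0,"y":0,"z":0,"turn":0},{"fingers":0.06,"x":0,"y":0,"z":0.05,"turn":0},{"fingers":0.06,"x":0.01,"y":0.03,"z":0.1,"turn":0},{"fingers":0.06,"x":0.06,"y":0.05,"z":0.12,"turn":0},{"fingers":0.06,"x":0.09,"y":0.05,"z":0.12,"turn":0},{"fingers":0.06,"x":0.09,"y":0.05,"z":0.12,"turn":0},{"fingers":0.06,"x":0.09,"y":0.05,"z":0.12,"turn":0}]'
cat > knobs.py <<'E'
from h import *
import sys
im=ctrl.get_image('wrist'); save(im,sys.argv[1])
m=np.ones((480,640),bool); P,u,v=wcloud(im,m)
for nm,lo,hi,cx,cy in [('sel',90,99,444,-343),('foc',117,126,585,-345),('ring',79,88,585,-345)]:
    s=(P[:,2]>lo)&(P[:,2]<hi)&(np.hypot(P[:,0]-cx,P[:,1]-cy)<45)
    if s.sum()>20: print(nm,s.sum(),np.round(np.hstack([np.ravel(x) for x in cv2.minAreaRect(P[s][:,:2].astype(np.float32))]),1))
C=im['color'].reshape(-1,3).astype(int)
d=np.hypot(P[:,0]-585,P[:,1]-345*-1)
g=(d<75)&(P[:,2]>50)&(P[:,2]<66)&(C[:,0]-C[:,2]>60)&(C[:,0]>100)
if g.sum(): print('brass',g.sum(),P[g].mean(0).round(1),P[g].std(0).round(1))
w=(d<32)&(P[:,2]>112)&(C.min(1)>120)
if w.sum(): print('white',w.sum(),P[w].mean(0).round(1), np.round(np.hstack([np.ravel(x) for x in cv2.minAreaRect(P[w][:,:2].astype(np.float32))]),1))
E
python3 knobs.py w8.png
```

```text
finger_gap: 12.9
F [-0.9  2.3  4.6] Tz [ 0.482  0.307 -0.381] ang 89.6 j6 -2.27
finger_gap: 13.4
F [-2.6  1.4  6.3] Tz [-0.019  0.598 -0.144] ang 11.8 j6 -0.91
t: 30.7
tool_pos: [534.8, -292.1, 217.0]
tool_rot: [[-0.0, -0.204, 0.979], [-0.0, 0.979, 0.204], [-1.0, 0.0, -0.0]]
contact_force: [-0.4, -0.7, -0.3]
finger_gap: 59.8
sel 982 [ 445.6 -341.3   14.3   45.4   12.4]
foc 880 [ 584.6 -344.5   14.4   39.5   64.8]
ring 1839 [ 584.3 -344.7   52.1   61.3   80.3]
brass 100 [ 549.1 -384.5   58.8] [2.9 3.3 0.7]
white 77 [ 591.6 -348.5  122.5] [ 591.7 -348.7    4.1   14.8   62.8]
```

View pics/w8.png

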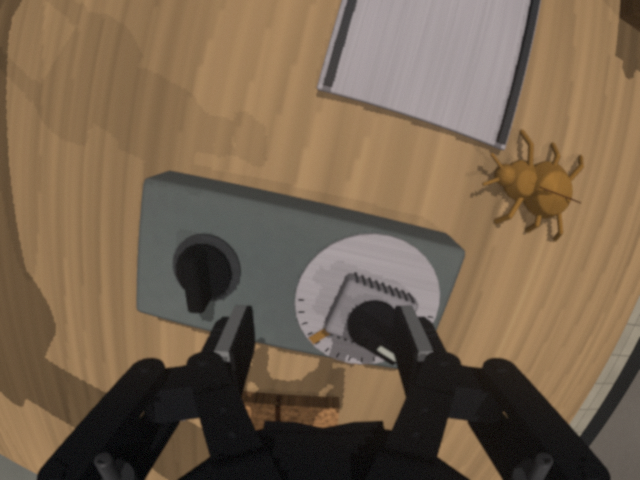

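Selector bar turned one click anticlockwise from where it was found (4 → 3), as wanted. Knob axis (584.5,-344.8), pointer at -25.2°, mark at -131.7°, so 106.5° clockwise is needed. Gripping the knob.

```bash
python3 -m crank '[{"fingers":0.05,"x":0.0497,"y":-0.0527,"z":0,"turn":53},{"fingers":0.05,"x":0.0497,"y":-0.0527,"z":0,"turn":53},{"fingers":0.05,"x":0.0497,"y":-0.0527,"z":0,"turn":53},{"fingers":0.05,"x":0.0497,"y":-0.0527,"z":0,"turn":53},{"fingers":0.045,"x":0.0497,"y":-0.0527,"z":0,"turn":53},{"fingers":0.045,"x":0.0497,"y":-0.0527,"z":0,"turn":53},{"fingers":0.045,"x":0.0497,"y":-0.0527,"z":-0.01,"turn":53},{"fingers":0.045,"x":0.0497,"y":-0.0527,"z":-0.05,"turn":53},{"fingers":0.045,"x":0.0497,"y":-0.0527,"z":-0.08,"turn":53},{"fingers":0.045,"x":0.0497,"y":-0.0527,"z":-0.091,"turn":53},{"fingers":0.045,"x":0.0497,"y":-0.0527,"z":-0.091,"turn":53}]' 40; python3 -m crank '[{"fingers":0,"x":0,"y":0,"z":0,"turn":0},{"fingers":0,"x":0,"y":0,"z":0,"turn":0},{"fingers":0,"x":0,"y":0,"z":0,"turn":0},{"fingers":0,"x":0,"y":0,"z":0,"turn":0},{"fingers":0,"x":0,"y":0,"z":0,"turn":0},{"fingers":0,"x":0,"y":0,"z":0,"turn":0}]' 40; python3 st.py
```

```text
t: 31.85
tool_pos: [581.3, -344.3, 122.6]
tool_rot: [[-0.006, -0.903, 0.429], [0.003, 0.429, 0.903], [-1.0, 0.007, 0.001]]
contact_force: [-0.3, -0.8, -0.8]
finger_gap: 44.9
t: 32.45
tool_pos: [585.1, -346.4, 128.7]
tool_rot: [[0.003, -0.904, 0.428], [-0.003, 0.428, 0.904], [-1.0, -0.004, -0.001]]
contact_force: [-1.0, -1.1, 5.8]
finger_gap: 13.2
F [-1.  -1.1  5.8] Tz [-0.25   0.158 -0.029] ang 64.7 j6 -1.7
```

```bash
python3 -m crank '[{"fingers":0,"x":0,"y":0,"z":0,"turn":-8},{"fingers":0,"x":0,"y":0,"z":0,"turn":-16},{"fingers":0,"x":0,"y":0,"z":0,"turn":-24},{"fingers":0,"x":0,"y":0,"z":0,"turn":-32},{"fingers":0,"x":0,"y":0,"z":0,"turn":-40},{"fingers":0,"x":0,"y":0,"z":0,"turn":-48},{"fingers":0,"x":0,"y":0,"z":0,"turn":-56},{"fingers":0,"x":0,"y":0,"z":0,"turn":-64},{"fingers":0,"x":0,"y":0,"z":0,"turn":-72},{"fingers":0,"x":0,"y":0,"z":0,"turn":-80},{"fingers":0,"x":0,"y":0,"z":0,"turn":-88},{"fingers":0,"x":0,"y":0,"z":0,"turn":-96}]' 40|tail -1; python3 -m crank '[{"fingers":0,"x":0,"y":0,"z":0,"turn":-7},{"fingers":0,"x":0,"y":0,"z":0,"turn":-10.5},{"fingers":0,"x":0,"y":0,"z":0,"turn":-10.5},{"fingers":0,"x":0,"y":0,"z":0,"turn":-10.5}]' 40|tail -1; python3 st.py
python3 -m crank '[{"fingers":0.045,"x":0,"y":0,"z":0,"turn":0},{"fingers":0.045,"x":0,"y":0,"z":0,"turn":0},{"fingers":0.045,"x":0,"y":0,"z":0,"turn":0},{"fingers":0.05,"x":0,"y":0,"z":0.04,"turn":8},{"fingers":0.06,"x":0,"y":0.03,"z":0.09,"turn":16},{"fingers":0.07,"x":0,"y":0.05,"z":0.1,"turn":24},{"fingers":0.07,"x":0,"y":0.07,"z":0.1,"turn":32},{"fingers":0.07,"x":0,"y":0.07,"z":0.1,"turn":40},{"fingers":0.07,"x":0,"y":0.07,"z":0.1,"turn":40},{"fingers":0.07,"x":0,"y":0.07,"z":0.1,"turn":40},{"fingers":0.07,"x":0,"y":0.07,"z":0.1,"turn":40}]' 40
python3 knobs.py w9.png
python3 -c "
import cv2;a=cv2.imread('pics/w9.png');cv2.imwrite('pics/w9c.png',cv2.resize(a[220:420,200:440],None,fx=3,fy=3,interpolation=3))"
```

```text
finger_gap: 13.4
finger_gap: 12.8
F [-3.2 -1.5  6.3] Tz [-0.291  0.447  0.006] ang -41.8 j6 0.16
t: 35.15
tool_pos: [583.7, -275.5, 225.6]
tool_rot: [[-0.001, 0.034, 0.999], [0.0, 0.999, -0.034], [-1.0, 0.0, -0.001]]
contact_force: [0.2, -0.9, 0.6]
finger_gap: 69.8
sel 757 [ 445.8 -341.2   14.7   46.1   11.4]
foc 970 [ 584.4 -345.2   42.    14.6   48.1]
ring 2264 [ 585.2 -345.    52.8   62.4   80.1]
brass 31 [ 550.8 -383.5   58.9] [1.4 2.  0.7]
white 98 [ 578.4 -352.7  122.5] [ 578.3 -352.9   18.6    4.7   52.7]
```

View pics/w9c.png

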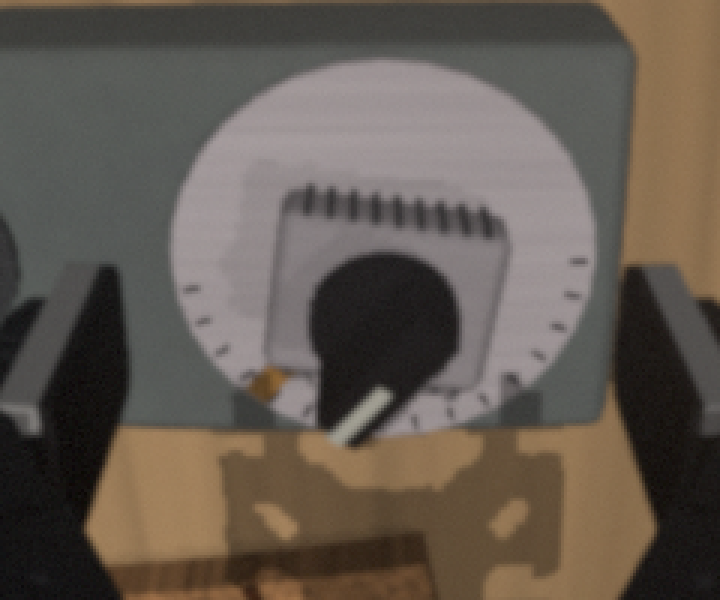

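Pointer line lies toward the mark by measurement (bar axis -131.9°, mark -131.5°). In the crop it only looks off because the knob stands higher than the plate. Now the ring: flats across 80.1°.

```bash
python3 -m crank '[{"fingers":0.085,"x":0.001,"y":-0.0695,"z":0,"turn":82},{"fingers":0.085,"x":0.001,"y":-0.0695,"z":0,"turn":82},{"fingers":0.085,"x":0.001,"y":-0.0695,"z":0,"turn":82},{"fingers":0.085,"x":0.001,"y":-0.0695,"z":0,"turn":82},{"fingers":0.085,"x":0.001,"y":-0.0695,"z":0,"turn":82},{"fingers":0.085,"x":0.001,"y":-0.0695,"z":0,"turn":82},{"fingers":0.085,"x":0.001,"y":-0.0695,"z":0,"turn":82},{"fingers":0.085,"x":0.001,"y":-0.0695,"z":0,"turn":82},{"fingers":0.085,"x":0.001,"y":-0.0695,"z":0,"turn":82},{"fingers":0.085,"x":0.001,"y":-0.0695,"z":0,"turn":82},{"fingers":0.085,"x":0.001,"y":-0.0695,"z":0,"turn":82},{"fingers":0.085,"x":0.001,"y":-0.0695,"z":0,"turn":82}]' 40; python3 st.py
python3 -m crank '[{"fingers":0.085,"x":0,"y":0,"z":-0.04,"turn":0},{"fingers":0.085,"x":0,"y":0,"z":-0.08,"turn":0},{"fingers":0.085,"x":0,"y":0,"z":-0.11,"turn":0},{"fingers":0.085,"x":0,"y":0,"z":-0.125,"turn":0},{"fingers":0.085,"x":0,"y":0,"z":-0.134,"turn":0},{"fingers":0.085,"x":0,"y":0,"z":-0.138,"turn":0},{"fingers":0.085,"x":0,"y":0,"z":-0.138,"turn":0}]' 40; python3 st.py
```

```text
t: 36.4
tool_pos: [584.8, -345.1, 225.9]
tool_rot: [[-0.0, -0.985, 0.174], [0.0, 0.174, 0.985], [-1.0, 0.0, 0.0]]
contact_force: [-0.6, -0.5, 0.5]
finger_gap: 84.9
F [-0.6 -0.5  0.5] Tz [ 0.01   0.068 -0.003] ang 80.0 j6 -1.97
t: 37.1
tool_pos: [585.6, -345.3, 89.1]
tool_rot: [[0.001, -0.985, 0.171], [-0.001, 0.171, 0.985], [-1.0, -0.001, -0.001]]
contact_force: [0.0, 0.1, -0.8]
finger_gap: 85.2
F [ 0.   0.1 -0.8] Tz [-0.022 -0.026  0.02 ] ang 80.2 j6 -1.97
```

```bash
python3 -m crank '[{"fingers":0.03,"x":0,"y":0,"z":0,"turn":0},{"fingers":0.03,"x":0,"y":0,"z":0,"turn":0},{"fingers":0.03,"x":0,"y":0,"z":0,"turn":0},{"fingers":0.03,"x":0,"y":0,"z":0,"turn":0},{"fingers":0.03,"x":0,"y":0,"z":0,"turn":0},{"fingers":0.03,"x":0,"y":0,"z":0,"turn":0}]' 50; python3 st.py
python3 -m crank '[{"fingers":0.03,"x":0,"y":0,"z":0,"turn":-6},{"fingers":0.03,"x":0,"y":0,"z":0,"turn":-12},{"fingers":0.03,"x":0,"y":0,"z":0,"turn":-12}]' 50; python3 st.py
```

```text
t: 37.7
tool_pos: [585.8, -346.5, 90.5]
tool_rot: [[0.002, -0.985, 0.17], [-0.003, 0.17, 0.985], [-1.0, -0.003, -0.003]]
contact_force: [-2.5, -2.6, 6.9]
finger_gap: 48.4
F [-2.5 -2.6  6.9] Tz [-0.697  0.384  0.019] ang 80.2 j6 -1.97
t: 38.0
tool_pos: [585.7, -346.7, 90.4]
tool_rot: [[0.002, -0.928, 0.374], [-0.004, 0.374, 0.928], [-1.0, -0.003, -0.002]]
contact_force: [-1.8, -3.1, 5.9]
finger_gap: 49.0
F [-1.8 -3.1  5.9] Tz [-0.783  0.496 -0.09 ] ang 68.1 j6 -1.76
```

```bash
python3 -m crank '[{"fingers":0.03,"x":0,"y":0,"z":0,"turn":-6},{"fingers":0.03,"x":0,"y":0,"z":0,"turn":-12},{"fingers":0.03,"x":0,"y":0,"z":0,"turn":-18},{"fingers":0.03,"x":0,"y":0,"z":0,"turn":-24},{"fingers":0.03,"x":0,"y":0,"z":0,"turn":-30},{"fingers":0.03,"x":0,"y":0,"z":0,"turn":-36},{"fingers":0.03,"x":0,"y":0,"z":0,"turn":-42},{"fingers":0.03,"x":0,"y":0,"z":0,"turn":-42}]' 50; python3 st.py
python3 -m crank '[{"fingers":0.03,"x":0,"y":0,"z":0,"turn":-4},{"fingers":0.03,"x":0,"y":0,"z":0,"turn":-7},{"fingers":0.03,"x":0,"y":0,"z":0,"turn":-7}]' 50|tail -1; python3 st.py
```

```text
t: 38.8
tool_pos: [585.2, -347.1, 90.4]
tool_rot: [[0.001, -0.439, 0.898], [-0.004, 0.898, 0.439], [-1.0, -0.004, -0.0]]
contact_force: [-3.3, -6.1, 6.3]
finger_gap: 49.0
F [-3.3 -6.1  6.3] Tz [-0.922  0.86  -0.117] ang 26.1 j6 -1.02
finger_gap: 48.5
F [-3.6 -6.1  5.6] Tz [-0.958  0.891 -0.075] ang 19.1 j6 -0.9
```

```bash
for i in 1; do python3 -m crank '[{"fingers":0.03,"x":0,"y":0,"z":0,"turn":-4},{"fingers":0.03,"x":0,"y":0,"z":0,"turn":-4}]' 50|tail -1; python3 st.py; done
python3 -m crank '[{"fingers":0.03,"x":0,"y":0,"z":0,"turn":-4},{"fingers":0.03,"x":0,"y":0,"z":0,"turn":-4}]' 50|tail -1; python3 st.py
python3 -m crank '[{"fingers":0.03,"x":0,"y":0,"z":0,"turn":-3},{"fingers":0.03,"x":0,"y":0,"z":0,"turn":-3}]' 50|tail -1; python3 st.py
```

```text
finger_gap: 48.6
F [-3.  -5.4  6.6] Tz [-0.949  0.925 -0.069] ang 15.1 j6 -0.83
finger_gap: 48.7
F [-3.9 -3.7  7.6] Tz [-0.434  0.859  1.77 ] ang 11.4 j6 -0.77
finger_gap: 48.7
F [-3.9 -2.5  8.7] Tz [-0.136  0.867  3.291] ang 8.7 j6 -0.72
```

Stop reached (torque 3.3 N m). Releasing and inspecting.

```bash
python3 -m crank '[{"fingers":0.03,"x":0,"y":0,"z":0,"turn":0},{"fingers":0.03,"x":0,"y":0,"z":0,"turn":0},{"fingers":0.03,"x":0,"y":0,"z":0,"turn":2},{"fingers":0.085,"x":0,"y":0,"z":0,"turn":2},{"fingers":0.085,"x":0,"y":0,"z":0,"turn":2},{"fingers":0.085,"x":0,"y":0,"z":0,"turn":2},{"fingers":0.085,"x":0,"y":0,"z":0,"turn":2},{"fingers":0.085,"x":0,"y":0,"z":0.04,"turn":2},{"fingers":0.085,"x":0,"y":0,"z":0.08,"turn":2},{"fingers":0.085,"x":0,"y":0,"z":0.12,"turn":2}]' 50
python3 -m crank '[{"fingers":0.08,"x":0,"y":0.03,"z":0.02,"turn":-3},{"fingers":0.08,"x":0,"y":0.07,"z":0.02,"turn":-8},{"fingers":0.08,"x":0,"y":0.07,"z":0.02,"turn":-12},{"fingers":0.08,"x":0,"y":0.07,"z":0.02,"turn":-12},{"fingers":0.08,"x":0,"y":0.07,"z":0.02,"turn":-12}]'
python3 knobs.py w10.png
python3 - <<'E'
from h import *
t=ctrl.get_image('scene'); save(t,'s10.png')
b=t['color'][210:310,180:400];cv2.imwrite('pics/s10c.png',cv2.resize(b,None,fx=3.6,fy=3.6,interpolation=3)[:,:,::-1])
a=cv2.imread('pics/w10.png');cv2.imwrite('pics/w10c.png',cv2.resize(a[220:420,200:440],None,fx=3,fy=3,interpolation=3))
E
```

```text
t: 40.7
tool_pos: [584.6, -344.4, 208.7]
tool_rot: [[-0.001, -0.176, 0.984], [0.001, 0.984, 0.176], [-1.0, 0.001, -0.001]]
contact_force: [0.8, 0.1, -0.4]
finger_gap: 85.0
t: 41.2
tool_pos: [584.9, -274.9, 228.0]
tool_rot: [[-0.0, 0.03, 1.0], [-0.0, 1.0, -0.03], [-1.0, -0.0, -0.0]]
contact_force: [0.7, 0.3, 1.1]
finger_gap: 80.1
sel 744 [ 445.5 -341.    15.1   46.1   10.3]
foc 946 [ 584.7 -344.9   41.4   13.9   48.6]
ring 2005 [ 585.1 -344.7   52.1   62.    14.2]
brass 100 [ 550.9 -382.9   58.6] [3.1 3.7 0.5]
white 95 [ 578.3 -352.9  122.4] [ 578.3 -352.8   20.2    3.9   49.3]
```

View pics/w10c.png

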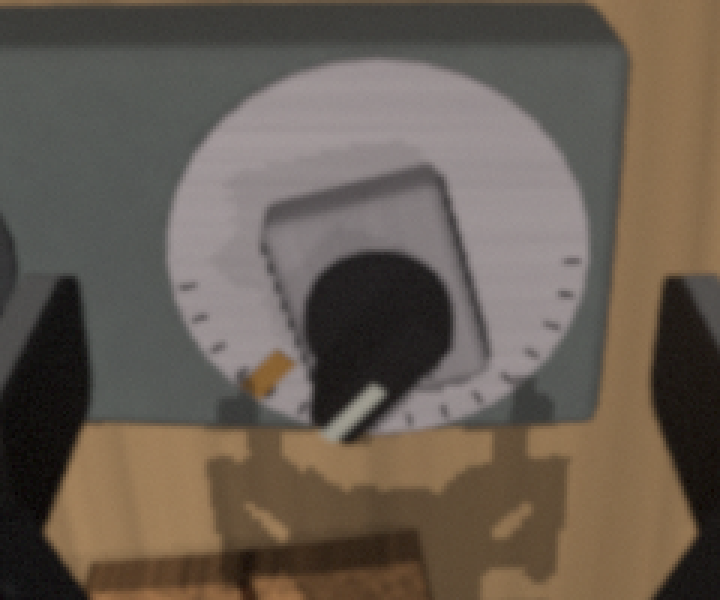

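View pics/s10c.png

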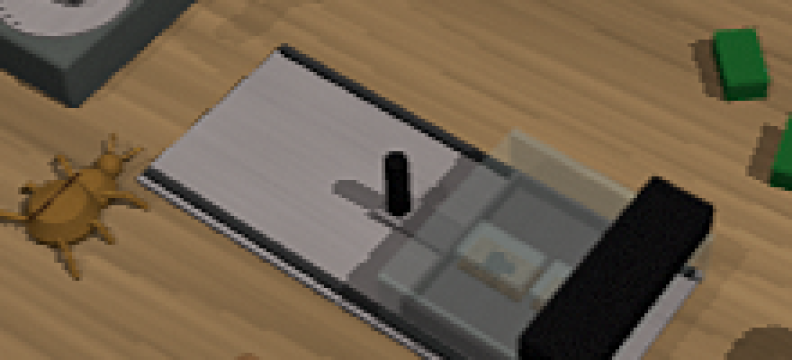

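Numbers agree: pointer at -131.4°, mark at -131.6°, ring turned 66° to its stop, and the boxes are flat under the hood. One last check of tray travel and that no clear box has been missed, then hand in.

```bash
python3 - <<'E'
from h import *
for c in ['top','scene']:
    im=ctrl.get_image(c)
    for n,z in [('tray_post',55),('tray_floor',16),('dish',0),('beetle',0)]:
        for m in ctrl.mark_of(c,n)[:2]:
            r,cc=m['position']; print(c,n,round(m['score'],2),round(cc),round(r),world(im,cc,r,z).round(0))
t0=np.load('top0.npy',allow_pickle=True).item(); im=ctrl.get_image('top')
for q in (t0,im):
    K=q['camera_matrix'];V=q['view'];v,u=np.mgrid[170:280,250:470];Z=q['range_z'][170:280,250:470]
    P=np.stack([(u-K[0,2])/K[0,0]*Z,(v-K[1,2])/K[1,1]*Z,Z],-1).reshape(-1,3)
    W=(P-V[:3,3])@V[:3,:3]; s=(W[:,2]>72)&(W[:,2]<82)&(abs(W[:,0]-603)<25)&(W[:,1]<60); print('post top',s.sum(),W[s].mean(0).round(1) if s.sum() else '')
E
python3 st.py
```

```text
top tray_post 0.86 361 218 [608.  16.  55.]
top dish 0.8 160 318 [390. 441.   0.]
top beetle 0.9 465 168 [ 738. -218.    0.]
scene tray_post 0.66 287 260 [614.   3.  55.]
scene tray_post 0.57 457 285 [447. 430.  55.]
scene dish 0.61 459 284 [395. 430.   0.]
scene dish 0.39 195 189 [ 494. -456.    0.]
scene beetle 0.8 197 270 [ 748. -220.    0.]
post top 62 [ 595.6 -159.8   75.8]
post top 60 [604.8   9.9  75.7]
F [-0.2 -0.1  0.2] Tz [-0.039  0.013 -0.019] ang -1.8 j6 -0.45
```

The post has travelled 170.0 mm, so the tray is fully home. Handing in.

```bash
python3 -c "
from bench import ctrl
print(ctrl.job_done())"
```

```text
the job is handed in; nothing more can be done
None
```

The job is handed in at about 41 s of robot time (limit 210 s). Every final check agreed with the task. The hand-in itself gives no verdict.

- **Boxes:** Two clear boxes were present; both went into the tray. The two green look-alikes stayed on the counter. Box 2 first landed tilted on the near tray wall (about 30 N measured at the wrist). I slid box 1 forward in two steps and re-seated box 2. Depth then showed both lids level at z = 42 mm, and later pictures show both under the hood.
- **Tray:** The post travelled 170.0 mm, measured from the top camera's depth before and after.
- **Selector:** It was turned anticlockwise to its stop (2.2 N m), which was 4 clicks from where it was found. Three clicks clockwise followed, and the bar angle matches click 3 to within about 1–2°.
- **Focus:** The pointer reads -131.4° and the mark -131.6°, still so after the ring was locked. In pictures the pointer looks offset because the knob stands higher than the scale plate.
- **Lock ring:** It turned 66° to its stop (3.3 N m), which is consistent with a starting angle of about 0.15 rad.
- **Bystanders:** The dish and beetle show no shift beyond measurement noise. I did not re-measure the tin or the magnifier, but no move went near them. The gripper was clear of everything at hand-in.

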